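# Free the sample jar for weighing

## Task

The squat sample jar has to be weighed, but it stands at the back of the grey spill tray, hemmed in by three taller bottles: first stand all three bottles in the empty steel tray, then set the jar in the middle of the balance pan, and only after that put each bottle back on the very spot in the spill tray where it stood. Keep bottles and jar upright and set them down gently instead of dropping them, and leave the beaker and the little dropper vial in the spill tray as they are.

Things in the scene. Friction and masses are not known exactly. Their poses are not given: they have to be found in the camera images.
- sample_jar: squat white plastic jar with a wide flat lid, round, loose, 46 mm tall; the lid is 54 mm in diameter and covers the upper 16 mm, the jar below it is 51 mm in diameter. About 0.12 kg. Origin: centre of the underside, z up. It stands at the back of the spill tray, about 10 to 20 mm from its neighbours on the left, right and front and from the tray's back wall, so there is no room for fingers until the bottles are gone.
- glass_bottle: short wide clear glass laboratory bottle with a wide blue screw cap, loose, 100 mm tall; body 56 mm in diameter up to 58 mm, then a shoulder to a 38 mm neck at 72 mm; the cap is 46 mm in diameter from 76 mm to 100 mm. About 0.17 kg. Origin: centre of the underside, z up. One of the three bottles round the jar.
- square_bottle: white plastic bottle of square section, 52 x 52 mm, loose, 120 mm tall; the square body reaches to 76 mm, then a round shoulder to a 32 mm neck at 88 mm; white round screw cap, 38 mm in diameter, from 96 mm to 120 mm. About 0.20 kg. Origin: centre of the underside, z up, x and y square to the sides. One of the three bottles round the jar.
- tall_bottle: tall slender brown glass bottle with a small black screw cap, loose, 138 mm tall; body 50 mm in diameter up to 82 mm, then a shoulder to a 25 mm neck at 104 mm; the cap is 30 mm in diameter from 114 mm to 138 mm. About 0.19 kg. Origin: centre of the underside, z up. One of the three bottles round the jar.
- spill_tray: grey plastic spill tray, fixed, 170 mm (x) by 270 mm (y), walls 4 mm thick and 24 mm high with a 6 mm outer rim, floor 4 mm above the bench. Origin: centre of its underside; its x points to its back, away from the robot, y to its left. At the start the jar stands about 35 mm to +x of its centre, one bottle about 68 mm to the left and one 68 mm to the right of the jar and one 67 mm in front of it (-x); which bottle stands where changes.
- steel_tray: empty shallow stainless steel tray, fixed, 290 mm (x) by 140 mm (y), walls 4 mm thick and 16 mm high, floor 4 mm above the bench. Origin: centre of its underside, x along its long side. It stands left or right of the spill tray. The bottles are put aside here.
- balance: precision balance, fixed: a low cream-coloured housing 245 mm (x) by 188 mm (y) and 61 mm high, with a round steel pan 120 mm in diameter on top, whose upper face is flat and 72 mm above the bench (it does not give). Origin: on the bench straight below the middle of the pan; the housing runs from 157 mm in front of it (-x, with the dark display) to 87 mm behind. It stands on the other side of the spill tray from the steel tray.
- beaker: small empty clear beaker, loose, about 50 mm in diameter and 62 mm tall, in the front left corner of the spill tray. Origin: centre of the underside. To be left as it is.
- dropper_vial: small brown glass vial with a black dropper cap, loose, 28 mm in diameter and 70 mm tall, in the front right corner of the spill tray. Origin: centre of the underside. To be left as it is.
Things that resemble listed ones, but are neither listed nor needed, are in the scene too. Leave any pink look-alike of the sample_jar alone.

How it is judged:
By the outcome, as a careful person would: the job done as asked, in the order asked, and still so for the second after the job is handed in, with the robot touching nothing.
It also fails if it takes over 141 s, if anything falls off the work surface, if the arm or the gripper's body presses on something with over 40 N, if the wrist force passes 120 N, or if a joint passes its speed limit or range.

## Robot

A 6-joint arm with a two-finger parallel gripper is mounted at the origin on the work surface. World frame = base frame: x ahead of the robot, y to its left, z up, the work surface at z = 0. Lengths are in m, angles in rad, forces in N, time in s.
With the tool pointing down it reaches from about 0.325 to 0.775 m from the base axis. Payload 9.3 kg.
Tool frame: the origin (TCP) lies on the centre line of the jaws, within the pads' length; the fingertips stand 25 mm ahead of it and the grasp point (between the pads) lies 6 mm ahead of it; z points along the fingers, y is the direction in which the jaws open and shut (so a half turn about z gives the same grasp; the last joint's range is limited). The gripper opens to 85 mm and grips with 20 to 120 N. Pads are 22 mm wide; open, the fingers measure 114 mm over their backs; the gripper's body (76 mm by 85 mm) begins 54 mm behind the grasp point. The pads swing forward as they close: fully open they stand 13 mm farther back than shut.
Start: joints at [-1.448, 0.259, 0.021, 1.334, 0, 1.418], TCP at [0.15, -0.529, 0.256] pointing down, gripper open.
Joint ranges: [-3.04, 3.04], [-0.91, 1.82], [-1.04, 1.36], [-1.92, 1.95], [-1.52, 1.45], [-3.14, 3.14]. Speed limits (rad/s): [2.22, 2.22, 2.79, 3.14, 3.14, 3.14].

## Interface

Orientations are given as a unit quaternion [w, x, y, z].
In Python, from rig import robot gives the robot as it stands. The module is installed in compiled form; this text tells all that it offers.
- The arm moves only by the tool move_arm, never from a script. Its argument "commands" is a list that holds one entry, the list of rows, each a list of 4 numbers: the shift along the tool's x, y, z in cm, then the turn about the tool's z in degrees. In form: [[[tx, ty, tz, twist], ...]]. A call has 1 to 10 rows; each row is the pose to reach, as a shift and turn from the pose commanded when the call began, along the tool's axes at that moment; what a row does not reach only later rows make up. A row lasts 1/10 s, in which the tool goes at most 50 mm and 8.59 degrees, less where a joint would pass 70% of its speed; a pose out of reach is approached as far as the arm can. A call with a gripper value outside its range is refused whole. "hand" is the finger opening in cm, from 0 to 8.54, set as the call begins (left out, the last holds). The fingers move at their own pace and stop on an object; "force" is the grip in N (left out, the last holds). Time passes only in rows, so rows that repeat a pose let the fingers close. It gives the time, the measured TCP pose, the force and the opening at its end, in the units of the state.
- robot.state(): the state, without advancing time (a new reading comes with each control period).
- robot.read_camera(name): name is "side" or "top" or "wrist"; returns a dict with "color" (420x560x3 uint8, blue, green, red), "vfov" (degrees; the focal length in pixels is half the picture's height over the tangent of half this angle, whatever the lens; pixels are square), "cx", "cy" (the principal point, pixels), "k1" (the pictures are not rectified: a ray, as slopes to the right and down, at radius r is drawn at 1 + k1 r^2 times it, then the intrinsics apply), "R" (3x3) and "t" (3): a world point X has camera coordinates R X + t. Camera axes: x right, y down, z forward; pixel columns grow to the right and rows downward; lengths in m; the calibration is good to about 2 mm. A picture is of the moment at which its call begins. There is no depth.
- robot.sign_off(): hands the job in, once; it reports no verdict.
Trained networks look in a picture, given as the dict that the camera call returned (one of the last four; its "shot" number tells which), for a name from the list of things; names that differ only in an ending like _2 or _b are one class to them, and where a whole thing is asked for, a point or a joint stands for the part that bears it (a point fixed in the world has none). Each returns a list of dicts, best first, with "p" (0 to 1); they miss things now and then, are a little off and sometimes report something else, mostly with a low value. They report only what shows in the picture. A call takes as long as a camera call. They do not tell look-alikes from the thing itself.
- robot.boxes_of(picture, query): "bbox" ([left, top, right, bottom] in pixels, round what is visible of it).
- robot.cut_out(picture, query): "mask" (420x560 bool, what is visible of it) and "bbox" ([left, top, right, bottom] in pixels, round what is visible of it).
The state is a dict: "time": time; "joint_pos": joint angles; "qd": joint speeds; "effort": joint torques, N m; "tcp_pos": TCP position; "ee_rot": TCP orientation; "wrist_force": force on the tool from outside, world axes, zero at the start; "ft_torque": the same for the moment, N m; "opening": opening from 0.0 (shut) to 1.0 (fully open).
Only numpy, scipy, OpenCV 4.12 (cv2) and the standard library are available. Lean on these libraries where they do the work, as an engineer would, in place of code of your own. Each camera call takes 0.05 s, during which the arm holds its last target. There are 200 camera calls.

## Working session

There is one attempt and no reset: what is moved stays moved. The work goes in short steps, Python scripts to look and compute and a tool call to move; the robot and the scene stay as the last step left them, time stands still between calls to the robot, and variables do not carry over. Pictures are saved under pics/ and viewed, about 12 in all and at most 16, crops included, and the job is handed in when it is done.

Besides the shell and the picture viewer there is one more tool, called after ">>>" by a JSON object that holds its "api" and its "payload". move_arm: Moves the arm, as the interface text tells. Its arguments: {"type":"object","properties":{"commands":{"type":"array"},"hand":{"type":"number"},"force":{"type":"number"}},"required":["commands"]}

```bash
mkdir -p pics; cat > h.py <<'E'
import numpy as np, cv2
from rig import robot
def K(p):
    f=p["color"].shape[0]/2/np.tan(np.radians(p["vfov"])/2)
    return np.array([[f,0,p["cx"]],[0,f,p["cy"]],[0,0,1.]]), np.array([p["k1"],0,0,0.])
def proj(p,X):
    k,d=K(p); return cv2.projectPoints(np.float64(X).reshape(-1,1,3),cv2.Rodrigues(np.array(p["R"]))[0],np.float64(p["t"]),k,d)[0][:,0]
def back(p,uv,z):
    k,d=K(p); R=np.array(p["R"]);t=np.array(p["t"])
    n=cv2.undistortPoints(np.float64(uv).reshape(-1,1,2),k,d)[:,0]
    r=np.c_[n,np.ones(len(n))]@R; c=-R.T@t
    return c+r*((z-c[2])/r[:,2])[:,None]
E
python3 - <<'E'
from h import *
for c in ["top","side"]:
    p=robot.read_camera(c); cv2.imwrite(f"pics/{c}0.png",p["color"])
    print(c,(-np.array(p["R"]).T@p["t"]).round(3),p["vfov"])
    for q in ["sample_jar","glass_bottle","square_bottle","tall_bottle","spill_tray","steel_tray","balance","beaker","dropper_vial"]:
        print(q,[(np.round(b["bbox"]).tolist(),round(b["p"],2)) for b in robot.boxes_of(p,q)[:3]])
print(robot.state())
E
```

```text
top [ 0.496 -0.014  1.058] 52.78329926364312
sample_jar [([259.0, 188.0, 280.0, 208.0], 0.96), ([344.0, 200.0, 367.0, 220.0], 0.62)]
glass_bottle []
square_bottle [([250.0, 217.0, 276.0, 242.0], 0.67)]
tall_bottle [([226.0, 183.0, 253.0, 207.0], 0.88)]
spill_tray [([206.0, 172.0, 331.0, 265.0], 0.91)]
steel_tray [([378.0, 179.0, 458.0, 310.0], 0.85), ([251.0, 215.0, 274.0, 238.0], 0.48)]
balance [([100.0, 205.0, 186.0, 314.0], 0.77)]
beaker [([214.0, 214.0, 234.0, 234.0], 0.89), ([249.0, 214.0, 275.0, 240.0], 0.39)]
dropper_vial [([297.0, 241.0, 313.0, 253.0], 0.57)]
side [ 0.472 -0.803  0.703] 51.149088419530784
sample_jar [([286.0, 257.0, 312.0, 292.0], 0.74)]
glass_bottle [([283.0, 197.0, 305.0, 243.0], 0.56)]
square_bottle [([257.0, 175.0, 280.0, 225.0], 0.68)]
tall_bottle [([257.0, 177.0, 281.0, 224.0], 0.7)]
spill_tray [([234.0, 176.0, 318.0, 260.0], 0.91)]
steel_tray [([175.0, 301.0, 354.0, 415.0], 0.55)]
balance [([183.0, 122.0, 278.0, 174.0], 0.61)]
beaker [([260.0, 169.0, 274.0, 178.0], 0.48)]
dropper_vial []
{'time': 1.0, 'joint_pos': array([-1.44761035e+00,  2.58567053e-01,  2.14925674e-02,  1.33370042e+00,
        4.48167579e-06,  1.41821074e+00]), 'qd': array([-0.00078395, -0.00022965,  0.0003926 , -0.0012366 , -0.00070035,
        0.00106743]), 'effort': array([ 9.68839522e-04, -5.55392933e+01,  3.44736814e+01,  1.41647877e-03,
       -3.89136062e-05, -7.84865080e-06]), 'tcp_pos': array([ 0.1497622 , -0.52920691,  0.2562937 ]), 'ee_rot': array([1.07421475e-05, 9.90508808e-01, 1.37449271e-01, 2.08316118e-06]), 'wrist_force': array([0.47629805, 0.2690072 , 0.39396214]), 'ft_torque': array([0.01602753, 0.00769441, 0.0278403 ]), 'opening': 0.999710235158309}
```

```bash
python3 - <<'E'
import cv2
a=cv2.imread("pics/top0.png")[160:330,90:480]; cv2.imwrite("pics/top0c.png",cv2.resize(a,None,fx=2.05,fy=2.05,interpolation=2))
E
```

```text
(no output)
```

View pics/top0c.png

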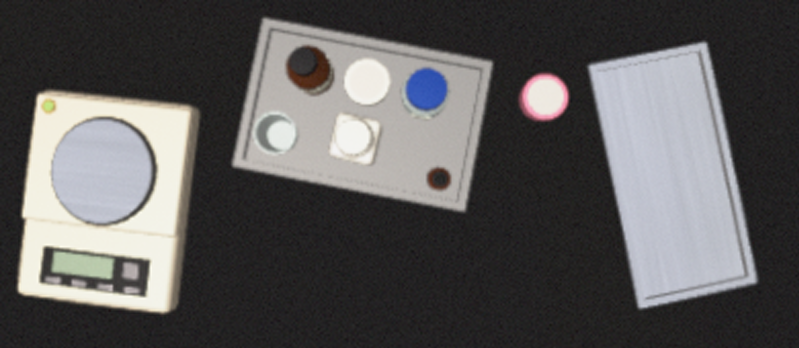

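View pics/side0.png

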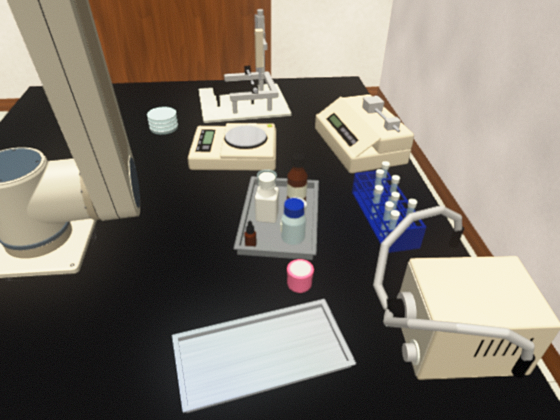

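The top view shows the tall bottle left of the jar at crop (302,61), the glass bottle right of it (427,89) and the square bottle in front (354,137). The balance is on the left, the steel tray on the right, and the pink decoy sits between the two trays. The side view agrees.

```bash
python3 - <<'E'
from h import *
p=robot.read_camera("top")
f=lambda uv,z:back(p,np.array(uv)/2.05+[90,160],z)
for n,uv,z in [("spill",[(263,18),(492,62),(465,211),(233,166)],.024),("steel",[(589,65),(707,43),(757,282),(639,308)],.016),
 ("pan",[(104,170)],.072),("tallcap",[(302,61)],.142),("jar",[(367,82)],.05),("glass",[(427,89)],.104),("square",[(354,137)],.124),("beaker_top",[(275,133)],.066),("vial",[(438,178)],.074),("pink",[(545,97)],.046)]:
    P=f(uv,z); print(n,P.round(3).tolist(), P.mean(0).round(3))
    if len(uv)==4:
        d=[P[(i+1)%4]-P[i] for i in range(4)]; print([(round(np.linalg.norm(v),3),round(np.degrees(np.arctan2(v[1],v[0])),1)) for v in d])
for c in ["wrist"]:
    w=robot.read_camera(c); s=robot.state()
    from scipy.spatial.transform import Rotation as Ro
    q=s["ee_rot"]; T=Ro.from_quat(np.r_[q[1:],q[0]]).as_matrix(); print(T.round(3))
    cw=-np.array(w["R"]).T@w["t"]; print("wristcam in tool",(T.T@(cw-s["tcp_pos"])).round(3),(np.array(w["R"])@T).round(3),w["vfov"])
E
```

```text
spill [[0.682, 0.15, 0.024], [0.629, -0.126, 0.024], [0.45, -0.093, 0.024], [0.503, 0.184, 0.024]] [0.566 0.028 0.024]
[(np.float64(0.282), np.float64(-100.9)), (np.float64(0.181), np.float64(169.5)), (np.float64(0.282), np.float64(79.3)), (np.float64(0.182), np.float64(-10.5))]
steel [[0.626, -0.246, 0.016], [0.655, -0.394, 0.016], [0.362, -0.451, 0.016], [0.333, -0.304, 0.016]] [ 0.494 -0.349  0.016]
[(np.float64(0.151), np.float64(-79.3)), (np.float64(0.298), np.float64(-169.0)), (np.float64(0.15), np.float64(101.1)), (np.float64(0.299), np.float64(11.2))]
pan [[0.497, 0.325, 0.072]] [0.497 0.325 0.072]
tallcap [[0.614, 0.089, 0.142]] [0.614 0.089 0.142]
jar [[0.601, 0.023, 0.05]] [0.601 0.023 0.05 ]
glass [[0.588, -0.046, 0.104]] [ 0.588 -0.046  0.104]
square [[0.534, 0.034, 0.124]] [0.534 0.034 0.124]
beaker_top [[0.541, 0.128, 0.066]] [0.541 0.128 0.066]
vial [[0.49, -0.059, 0.074]] [ 0.49  -0.059  0.074]
pink [[0.585, -0.186, 0.046]] [ 0.585 -0.186  0.046]
[[ 0.962  0.272 -0.   ]
 [ 0.272 -0.962  0.   ]
 [ 0.    -0.    -1.   ]]
wristcam in tool [ 0.083  0.001 -0.117] [[-0.     1.     0.001]
 [-0.947  0.    -0.32 ]
 [-0.32  -0.001  0.947]] 66.59636638021013
```

>>> {"api": "move_arm", "payload": {"commands": [[[2,-1.5,-1,2],[5,-3.5,-3,5],[8.5,-6,-5,8],[12,-9,-6.5,11],[16,-11.5,-7.4,14],[20,-14.5,-7.4,17],[24,-17.5,-7.4,20],[28,-20,-7.4,23],[31,-22.5,-7.4,26],[33.5,-24.5,-7.4,26.4]]], "hand": 8.5}}

```text
time: 2.1
tcp_pos: [0.4063, -0.2002, 0.3305]
ee_rot: [0.0, 0.996, -0.093, 0.0]
wrist_force: [-0.4, 0.3, -0.0]
opening: 0.993
```

```bash
cat >> h.py <<'E'
from scipy.spatial.transform import Rotation as Ro
def tool():
    s=robot.state(); q=s["ee_rot"]; return s, Ro.from_quat(np.r_[q[1:],q[0]]).as_matrix()
def go(*X):
    s,T=tool(); d=T.T@(np.array(X)-s["tcp_pos"]); x=T[:,0]
    print("t",round(s["time"],1),"yaw",np.degrees(np.arctan2(x[1],x[0])).round(2),"tcp",s["tcp_pos"].round(4),"F",s["wrist_force"].round(1),"open",round(s["opening"],3),"-> shift cm",(d*100).round(2))
E
python3 -c "
from h import *
go(.59,.025,.33)"
```

```text
t 2.1 yaw -10.64 tcp [ 0.4063 -0.2002  0.3305] F [-0.4  0.3 -0. ] open 0.993 -> shift cm [ 13.9  -25.52   0.06]
```

>>> {"api": "move_arm", "payload": {"commands": [[[1.5,-3,0,0],[3.5,-6.5,0,0],[5.5,-10,0,0],[7.5,-13.5,0,0],[9.5,-17,0,0],[11.5,-20.5,0,0],[13,-23.5,0,0],[13.9,-25.5,0,0],[13.9,-25.5,0,0],[13.9,-25.5,0,0]]]}}

```text
time: 3.1
tcp_pos: [0.5852, 0.0001, 0.3301]
ee_rot: [-0.008, 0.997, -0.075, 0.0]
wrist_force: [-0.3, -0.3, 0.1]
opening: 0.994
```

```bash
python3 - <<'E'
from h import *
go(.59,.025,.33)
p=robot.read_camera("wrist"); cv2.imwrite("pics/w1.png",p["color"])
for q in ["sample_jar","glass_bottle","square_bottle","tall_bottle","spill_tray","beaker","dropper_vial"]:
    print(q,[(np.round(b["bbox"]).tolist(),round(b["p"],2)) for b in robot.boxes_of(p,q)[:2]])
for n,X in dict(tall=(.6125,.0885,.142),jar=(.600,.022,.05),glass=(.588,-.046,.104),square=(.534,.034,.124)).items(): print(n,proj(p,X).round())
E
```

```text
t 3.1 yaw -8.59 tcp [5.852e-01 1.000e-04 3.301e-01] F [-0.3 -0.3  0.1] open 0.994 -> shift cm [ 0.1  -2.53  0.06]
sample_jar [([399.0, 135.0, 451.0, 178.0], 0.92), ([242.0, 146.0, 286.0, 189.0], 0.67)]
glass_bottle [([295.0, 145.0, 344.0, 198.0], 0.92), ([175.0, 145.0, 236.0, 198.0], 0.28)]
square_bottle [([240.0, 196.0, 283.0, 257.0], 0.81)]
tall_bottle [([173.0, 144.0, 235.0, 196.0], 0.97), ([156.0, 118.0, 378.0, 259.0], 0.38)]
spill_tray [([154.0, 120.0, 377.0, 258.0], 0.78)]
beaker [([170.0, 202.0, 214.0, 249.0], 0.84)]
dropper_vial [([326.0, 223.0, 348.0, 256.0], 0.87)]
tall [[188. 186.]]
jar [[263. 171.]]
glass [[323. 182.]]
square [[257. 244.]]
```

View pics/w1.png

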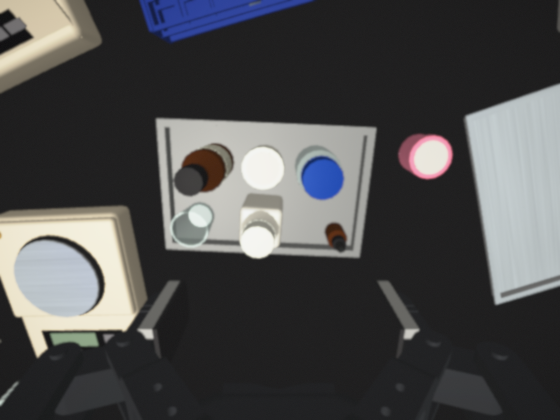

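The wrist view shows the tray with the bottle caps at (188,181) tall, (322,178) glass, (258,241) square and the lid at (263,168). These match the predicted positions within a few pixels. The arm had not quite settled.

>>> {"api": "move_arm", "payload": {"commands": [[[0,0,0,0],[0,0,0,0],[0,0,0,0]]]}}

```text
time: 3.8
tcp_pos: [0.5856, 0.0007, 0.3303]
ee_rot: [-0.009, 0.997, -0.074, 0.0]
wrist_force: [0.1, 0.5, -0.5]
opening: 0.993
```

```bash
python3 - <<'E'
from h import *
go(.59,.025,.33); print(robot.state()["ee_rot"],robot.state()["joint_pos"].round(3))
E
```

```text
t 3.8 yaw -8.54 tcp [0.5856 0.0007 0.3303] F [ 0.1  0.5 -0.5] open 0.993 -> shift cm [ 0.08 -2.47  0.07]
[-8.53264368e-03  9.97188431e-01 -7.44460183e-02  4.67182616e-04] [-0.15   0.313  0.284  1.542  0.017  3.141]
```

Joint 6 is at its limit, so I'll use the equivalent grasp half a turn round.

>>> {"api": "move_arm", "payload": {"commands": [[[0,0,0,-6],[0,0,0,-14],[0,0,0,-22],[0,0,0,-30],[0,0,0,-38],[0,0,0,-46],[0,0,0,-54],[0,0,0,-62],[0,0,0,-70],[0,0,0,-78]]]}}

```text
time: 4.8
tcp_pos: [0.5856, 0.0007, 0.3302]
ee_rot: [-0.006, 0.82, 0.572, 0.006]
wrist_force: [0.9, 0.0, -0.5]
opening: 0.997
```

```bash
python3 - <<'E'
from h import *
go(.588,-.046,.33); print(robot.state()["ee_rot"],robot.state()["joint_pos"].round(3))
E
```

```text
t 4.8 yaw 69.79 tcp [0.5856 0.0007 0.3302] F [ 0.9  0.  -0.5] open 0.997 -> shift cm [-4.3   1.84 -0.05]
[-0.00632074  0.8201622   0.57206719  0.00575714] [-0.15   0.313  0.284  1.542  0.017  1.774]
```

>>> {"api": "move_arm", "payload": {"commands": [[[0,0,0,-8],[0,0,0,-16.5],[-1,0.4,0,-25],[-1.5,0.7,0,-33.5],[-2,0.9,0,-42],[-2.5,1.1,0,-50.5],[-3,1.4,0,-59],[-3.5,1.6,0,-67.5],[-4,1.8,0,-76],[-4.3,1.8,0,-84]]]}}

```text
time: 5.8
tcp_pos: [0.5874, -0.0462, 0.3293]
ee_rot: [-0.001, 0.227, 0.974, 0.008]
wrist_force: [-0.3, 0.2, -0.4]
opening: 0.993
```

>>> {"api": "move_arm", "payload": {"commands": [[[0,0,0,-6],[0,0,0,-11],[0,0,0,-15],[0,0,0,-15.6],[0,0,0,-15.6],[0,0,0,-15.6]]]}}

```text
time: 6.4
tcp_pos: [0.5873, -0.0459, 0.3295]
ee_rot: [0.0, 0.096, 0.995, 0.009]
wrist_force: [0.6, 0.5, 0.5]
opening: 0.995
```

```bash
python3 - <<'E'
from h import *
go(.588,-.046,.15); print(tool()[1].round(4).tolist(),robot.state()["joint_pos"].round(3))
p=robot.read_camera("wrist"); cv2.imwrite("pics/w2.png",p["color"])
for n,X in dict(tall=(.6125,.0885,.142),jar=(.600,.022,.05),glass=(.588,-.046,.104),square=(.534,.034,.124)).items(): print(n,proj(p,X).round())
for q in ["sample_jar","glass_bottle","square_bottle","tall_bottle"]:
    print(q,[(np.round(b["bbox"]).tolist(),round(b["p"],2)) for b in robot.boxes_of(p,q)[:2]])
E
```

```text
t 6.4 yaw 168.97 tcp [ 0.5873 -0.0459  0.3295] F [0.6 0.5 0.5] open 0.995 -> shift cm [-0.09 -0.31 17.94]
[[-0.9815, 0.1913, 0.0022], [0.1913, 0.9814, 0.017], [0.0011, 0.0171, -0.9999]] [-0.228  0.32   0.293  1.545  0.017 -0.036]
tall [[412. 198.]]
jar [[329. 180.]]
glass [[275. 191.]]
square [[345. 127.]]
sample_jar [([307.0, 159.0, 350.0, 204.0], 0.7), ([148.0, 177.0, 196.0, 217.0], 0.56)]
glass_bottle [([255.0, 157.0, 299.0, 212.0], 0.97)]
square_bottle [([305.0, 105.0, 366.0, 151.0], 0.69)]
tall_bottle [([356.0, 160.0, 424.0, 218.0], 0.62)]
```

View pics/w2.png

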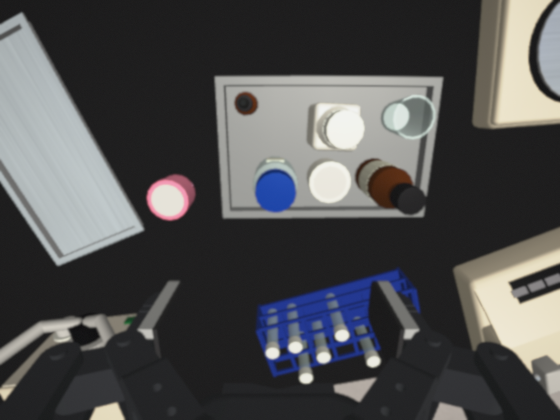

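The view from the other side shows the glass cap at (276,191), tall at (411,199), square at (344,129) and the jar lid at (330,181). All are within 2 px of prediction. Now going down on the glass bottle, TCP z = 0.101 (grasp 0.095).

```bash
python3 - <<'E'
from h import *
p=robot.read_camera("wrist"); im=p["color"].astype(int)
b=((im[...,0]-im[...,2]>70)&(im[...,0]>120)).astype(np.uint8); b[:150]=0;b[215:]=0;b[:,:240]=0;b[:,310:]=0
m=max(cv2.findContours(b,0,1)[0],key=cv2.contourArea); c,r=cv2.minEnclosingCircle(m); print(c,r,cv2.boundingRect(m))
print(back(p,[c],.100), back(p,[(344,129)],.124),back(p,[(411,199)],.142),back(p,[(330,181)],.05))
go(.588,-.045,.13);go(.588,-.045,.101)
E
```

```text
(275.1600036621094, 191.0) 20.71689224243164 (256, 172, 40, 40)
[[ 0.58930681 -0.0460618   0.1       ]] [[0.53550516 0.03304864 0.124     ]] [[0.61351558 0.08698375 0.142     ]] [[0.60199883 0.02252471 0.05      ]]
t 6.7 yaw 169.04 tcp [ 0.5873 -0.0459  0.3295] F [-0.3 -0.4 -0.3] open 0.993 -> shift cm [-0.07 -0.24 19.95]
t 6.7 yaw 169.04 tcp [ 0.5873 -0.0459  0.3295] F [-0.3 -0.4 -0.3] open 0.993 -> shift cm [-0.07 -0.29 22.85]
```

>>> {"api": "move_arm", "payload": {"commands": [[[0,0,3,0],[-0.1,-0.1,6.5,0],[-0.1,-0.2,10,0],[-0.1,-0.2,13.5,0],[-0.1,-0.3,16.5,0],[-0.1,-0.3,19,0],[-0.1,-0.4,21,0],[-0.1,-0.4,22.3,0],[-0.1,-0.4,22.8,0],[-0.1,-0.4,22.8,0]]]}}

```text
time: 7.7
tcp_pos: [0.5879, -0.0461, 0.1011]
ee_rot: [-0.0, 0.095, 0.995, 0.009]
wrist_force: [0.2, -0.5, 0.8]
opening: 0.997
```

>>> {"api": "move_arm", "payload": {"commands": [[[0,0,0,0],[0,0,0,0],[0,0,0,0],[0,0,0,0],[0,0,0,0],[0,0,0,0],[0,0,0,0],[0,0,0,0]]], "hand": 4.0, "force": 30}}

```text
time: 8.5
tcp_pos: [0.5885, -0.0463, 0.1024]
ee_rot: [0.001, 0.095, 0.995, 0.008]
wrist_force: [-0.7, -0.3, 5.1]
opening: 0.531
```

```bash
python3 - <<'E'
from h import *
go(.588,-.045,.101); s=robot.state(); print(s["opening"]*85.4)
p=robot.read_camera("wrist"); cv2.imwrite("pics/w3.png",p["color"])
E
```

```text
t 8.5 yaw 169.05 tcp [ 0.5885 -0.0463  0.1024] F [-0.7 -0.3  5.1] open 0.531 -> shift cm [0.08 0.12 0.15]
45.37101892071445
```

View pics/w3.png

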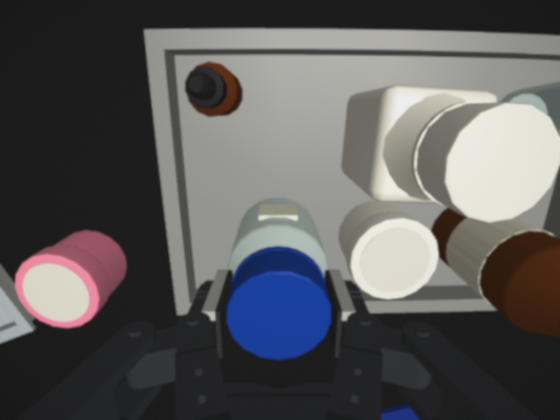

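The jaws hold the cap (45.4 mm opening) and the neighbours are untouched. Lifting and carrying to the far end of the steel tray.

```bash
python3 - <<'E'
from h import *
go(.577,-.333,.1024+.12)
go(.588,-.0461,.1024+.12)
E
```

```text
t 8.6 yaw 169.06 tcp [ 0.5885 -0.0463  0.1024] F [-0.3  0.5  5.6] open 0.528 -> shift cm [ -4.32 -28.16 -12.47]
t 8.6 yaw 169.06 tcp [ 0.5885 -0.0463  0.1024] F [-0.3  0.5  5.6] open 0.528 -> shift cm [  0.05   0.21 -12.  ]
```

>>> {"api": "move_arm", "payload": {"commands": [[[0,0,-0.5,0],[0,0,-1.5,0],[0,0,-3,0],[0,0.1,-5,0],[0,0.1,-7,0],[0,0.2,-9,0],[0,0.2,-11,0],[0,0.2,-12,0],[0,0.2,-12,0]]]}}

```text
time: 9.45
tcp_pos: [0.5886, -0.0463, 0.2231]
ee_rot: [0.002, 0.095, 0.995, 0.008]
wrist_force: [0.6, -0.6, -0.8]
opening: 0.526
```

```bash
python3 - <<'E'
from h import *
go(.577,-.333,.1024+.12)
E
```

```text
t 9.4 yaw 169.06 tcp [ 0.5886 -0.0463  0.2231] F [ 0.6 -0.6 -0.8] open 0.526 -> shift cm [ -4.3  -28.36  -0.41]
```

>>> {"api": "move_arm", "payload": {"commands": [[[-0.2,-1,0,0],[-0.5,-3.5,0,0],[-1,-7,0,0],[-1.6,-10.8,-0.1,0],[-2.2,-14.6,-0.2,0],[-2.8,-18.4,-0.2,0],[-3.4,-22,-0.3,0],[-3.9,-25.3,-0.3,0],[-4.2,-27.5,-0.4,0],[-4.3,-28.4,-0.4,0]]]}}

```text
time: 10.45
tcp_pos: [0.5758, -0.3355, 0.2192]
ee_rot: [-0.0, 0.096, 0.995, 0.009]
wrist_force: [0.2, 0.1, -1.8]
opening: 0.528
```

>>> {"api": "move_arm", "payload": {"commands": [[[0,0,0,0],[0,0,0,0]]]}}

```text
time: 10.65
tcp_pos: [0.5765, -0.3322, 0.2204]
ee_rot: [0.0, 0.095, 0.995, 0.009]
wrist_force: [0.2, 0.7, -1.1]
opening: 0.53
```

```bash
python3 - <<'E'
from h import *
go(.577,-.333,.1035); print(tool()[1].round(4).tolist())
p=robot.read_camera("wrist"); cv2.imwrite("pics/w4.png",p["color"])
q=robot.read_camera("side"); cv2.imwrite("pics/s4.png",cv2.hconcat([p["color"][:,100:],q["color"][160:,150:450].repeat(1,0) if 0 else cv2.resize(q["color"][150:420,150:420],(420,420))])[:, :].copy())
a=cv2.imread("pics/s4.png"); cv2.imwrite("pics/s4.png",cv2.resize(a,None,fx=.9,fy=.9))
E
```

```text
t 10.7 yaw 169.09 tcp [ 0.5765 -0.3322  0.2204] F [ 0.2  0.7 -1.1] open 0.53 -> shift cm [-0.08 -0.28 11.69]
[[-0.9819, 0.1892, 0.0019], [0.1892, 0.9818, 0.0177], [0.0015, 0.0177, -0.9998]]
```

View pics/s4.png

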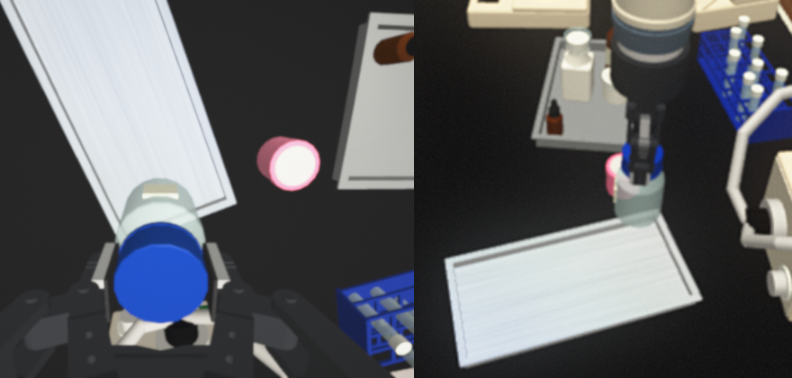

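Bottle held upright over the far end of the steel tray. Lowering.

>>> {"api": "move_arm", "payload": {"commands": [[[0,0,1.5,0],[0,-0.1,4,0],[0,-0.1,6.5,0],[-0.1,-0.2,8.5,0],[-0.1,-0.2,10,0],[-0.1,-0.3,10.9,0],[-0.1,-0.3,11.3,0],[-0.1,-0.3,11.5,0],[-0.1,-0.3,11.6,0],[-0.1,-0.3,11.7,0]]]}}

```text
time: 11.75
tcp_pos: [0.5775, -0.3345, 0.1042]
ee_rot: [0.001, 0.095, 0.995, 0.008]
wrist_force: [0.6, -0.1, -1.9]
opening: 0.528
```

>>> {"api": "move_arm", "payload": {"commands": [[[0,0,0,0],[0,0,0,0]]]}}

```text
time: 11.95
tcp_pos: [0.5772, -0.3345, 0.1039]
ee_rot: [0.001, 0.095, 0.995, 0.008]
wrist_force: [-0.3, 0.3, -1.5]
opening: 0.531
```

>>> {"api": "move_arm", "payload": {"commands": [[[0,0,0.05,0],[0,0,0.1,0],[0,0,0.1,0],[0,0,0.1,0]]]}}

```text
time: 12.35
tcp_pos: [0.5772, -0.3345, 0.1026]
ee_rot: [0.0, 0.095, 0.995, 0.009]
wrist_force: [0.2, -0.6, -1.1]
opening: 0.528
```

>>> {"api": "move_arm", "payload": {"commands": [[[0,0,0.05,0],[0,0,0.05,0],[0,0,0.05,0]]]}}

```text
time: 12.65
tcp_pos: [0.5773, -0.3344, 0.1025]
ee_rot: [0.001, 0.095, 0.995, 0.008]
wrist_force: [-0.3, 0.5, 5.1]
opening: 0.527
```

>>> {"api": "move_arm", "payload": {"commands": [[[0,0,0,0],[0,0,0,0],[0,0,0,0],[0,0,0,0],[0,0,0,0],[0,0,0,0]]], "hand": 8.0}}

```text
time: 13.25
tcp_pos: [0.5772, -0.3344, 0.102]
ee_rot: [0.0, 0.095, 0.995, 0.009]
wrist_force: [-0.2, 0.3, -0.2]
opening: 0.938
```

```bash
python3 - <<'E'
from h import *
go(.577,-.333,.25); go(.5345,.0335,.25)
E
```

```text
t 13.2 yaw 169.06 tcp [ 0.5772 -0.3344  0.102 ] F [-0.2  0.3 -0.2] open 0.938 -> shift cm [  0.06   0.38 -14.8 ]
t 13.2 yaw 169.06 tcp [ 0.5772 -0.3344  0.102 ] F [-0.2  0.3 -0.2] open 0.938 -> shift cm [ 11.19  35.56 -14.18]
```

>>> {"api": "move_arm", "payload": {"commands": [[[0,0,-1.5,0],[0,0,-5,0],[0,0.2,-9,0],[1,3,-12,0],[2,6.5,-14,0],[3.3,10.5,-14.2,0],[4.6,14.5,-14.2,0],[5.9,18.5,-14.2,0],[7.2,22.5,-14.2,0],[8.5,26.5,-14.2,0]]]}}

```text
time: 14.25
tcp_pos: [0.5432, -0.0589, 0.2489]
ee_rot: [0.001, 0.095, 0.995, 0.009]
wrist_force: [1.0, -0.1, -0.0]
opening: 0.934
```

>>> {"api": "move_arm", "payload": {"commands": [[[1.2,3.6,0,0],[2.2,7,0,0],[2.7,8.8,0,0],[2.7,9.1,0,0],[2.7,9.1,0,0],[2.7,9.1,0,0]]]}}

```text
time: 14.85
tcp_pos: [0.5347, 0.0332, 0.2502]
ee_rot: [0.0, 0.096, 0.995, 0.008]
wrist_force: [-0.5, -0.2, 0.5]
opening: 0.937
```

```bash
python3 - <<'E'
from h import *
p=robot.read_camera("wrist"); cv2.imwrite("pics/w5.png",p["color"])
print(proj(p,[(.5345,.0335,.124),(.6133,.088,.142),(.601,.0225,.05)]).round())
go(.5345,.0335,.12)
for q in ["sample_jar","square_bottle","tall_bottle"]:
    print(q,[(np.round(b["bbox"]).tolist(),round(b["p"],2)) for b in robot.boxes_of(p,q)[:2]])
t=robot.read_camera("top"); cv2.imwrite("pics/t5.png",cv2.resize(t["color"][150:330,200:480],None,fx=2,fy=2))
E
```

```text
[[276. 219.]
 [360. 302.]
 [277. 256.]]
t 14.9 yaw 169.0 tcp [0.5346 0.033  0.2501] F [ 0.1 -0.2  0.3] open 0.938 -> shift cm [ 1.000e-02 -1.700e-01  1.301e+01]
sample_jar [([253.0, 233.0, 302.0, 281.0], 0.64), ([70.0, 241.0, 133.0, 294.0], 0.62)]
square_bottle [([250.0, 169.0, 308.0, 242.0], 0.58)]
tall_bottle [([313.0, 225.0, 370.0, 323.0], 0.56), ([160.0, 154.0, 196.0, 186.0], 0.24)]
```

View pics/w5.png

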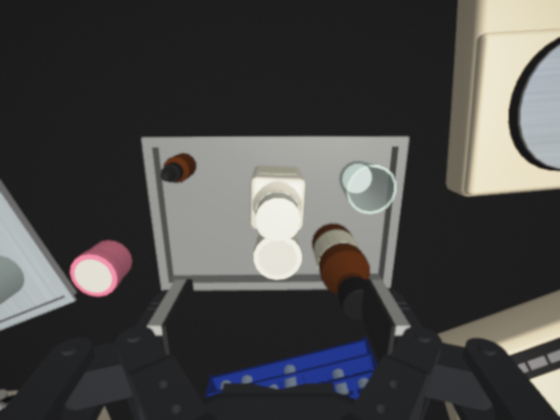

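The square cap is at (277,218), as predicted. Descending.

>>> {"api": "move_arm", "payload": {"commands": [[[0,0,1.5,0],[0,0,4,0],[0,-0.1,6.5,0],[0,-0.1,9,0],[0,-0.2,11,0],[0,-0.2,12.3,0],[0,-0.2,13,0],[0,-0.2,13,0]]]}}

```text
time: 15.9
tcp_pos: [0.5341, 0.0339, 0.1195]
ee_rot: [-0.0, 0.096, 0.995, 0.009]
wrist_force: [-0.3, 0.3, -0.0]
opening: 0.936
```

>>> {"api": "move_arm", "payload": {"commands": [[[0,0,0,0],[0,0,0,0],[0,0,0,0],[0,0,0,0],[0,0,0,0],[0,0,0,0],[0,0,0,0],[0,0,0,0]]], "hand": 3.0, "force": 30}}

```text
time: 16.7
tcp_pos: [0.5348, 0.0341, 0.1211]
ee_rot: [0.001, 0.095, 0.995, 0.008]
wrist_force: [-0.5, -0.8, 7.1]
opening: 0.434
```

```bash
python3 - <<'E'
from h import *
go(.494,-.349,.27)
go(.5345,.0332,.26)
E
```

```text
t 16.7 yaw 169.06 tcp [0.5348 0.0341 0.1211] F [-0.5 -0.8  7.1] open 0.434 -> shift cm [ -3.27 -38.13 -15.54]
t 16.7 yaw 169.06 tcp [0.5348 0.0341 0.1211] F [-0.5 -0.8  7.1] open 0.434 -> shift cm [  0.     0.14 -13.89]
```

View pics/t5.png

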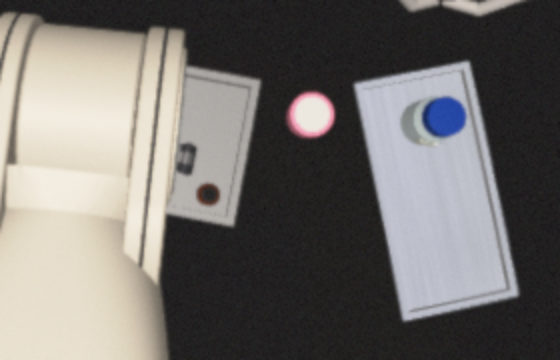

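The glass bottle stands in the far end of the steel tray, and the square cap is gripped (37 mm). Lifting.

>>> {"api": "move_arm", "payload": {"commands": [[[0,0,-0.5,0],[0,0,-1.5,0],[0,0.1,-3.5,0],[0,0.1,-6,0],[0,0.1,-8.5,0],[0,0.2,-11,0],[0,0.2,-13,0],[-0.1,-0.8,-14,0],[-0.3,-3,-14,0],[-0.6,-6.5,-14,0]]]}}

```text
time: 17.7
tcp_pos: [0.5274, -0.0333, 0.2593]
ee_rot: [0.0, 0.094, 0.996, 0.009]
wrist_force: [0.7, 0.1, -1.4]
opening: 0.433
```

>>> {"api": "move_arm", "payload": {"commands": [[[-0.4,-4,0,0],[-0.8,-8,0,0],[-1.1,-12,0,0],[-1.5,-16,0,0],[-1.8,-20,0,0],[-2.1,-24,0,0],[-2.4,-27.5,0,0],[-2.6,-30,0,0],[-2.7,-31.5,0,0],[-2.7,-31.6,0,0]]]}}

```text
time: 18.7
tcp_pos: [0.4934, -0.3502, 0.2529]
ee_rot: [-0.0, 0.096, 0.995, 0.009]
wrist_force: [-0.6, -0.4, -1.6]
opening: 0.432
```

>>> {"api": "move_arm", "payload": {"commands": [[[0,0,0,0],[0,0,0,0],[0,0,0,0]]]}}

```text
time: 19.0
tcp_pos: [0.4944, -0.3474, 0.254]
ee_rot: [0.0, 0.095, 0.995, 0.009]
wrist_force: [-0.2, 0.3, -1.6]
opening: 0.434
```

```bash
python3 - <<'E'
from h import *
go(.494,-.349,.1220)
E
```

```text
t 19.0 yaw 169.13 tcp [ 0.4944 -0.3474  0.254 ] F [-0.2  0.3 -1.6] open 0.434 -> shift cm [-0.   -0.39 13.19]
```

>>> {"api": "move_arm", "payload": {"commands": [[[0,0,1.5,0],[0,-0.1,4,0],[0,-0.1,7,0],[0,-0.2,9.5,0],[0,-0.3,11.3,0],[0,-0.3,12.4,0],[0,-0.4,12.9,0],[0,-0.4,13.1,0],[0,-0.4,13.2,0],[0,-0.4,13.2,0]]]}}

```text
time: 20.0
tcp_pos: [0.494, -0.3503, 0.1223]
ee_rot: [0.001, 0.095, 0.995, 0.008]
wrist_force: [0.0, 0.4, -1.2]
opening: 0.431
```

>>> {"api": "move_arm", "payload": {"commands": [[[0,0,0.05,0],[0,0,0.1,0],[0,0,0.1,0]]]}}

```text
time: 20.3
tcp_pos: [0.4939, -0.3503, 0.1211]
ee_rot: [0.001, 0.095, 0.995, 0.008]
wrist_force: [-0.8, 1.7, 2.2]
opening: 0.431
```

>>> {"api": "move_arm", "payload": {"commands": [[[0,0,0.05,0],[0,0,0.05,0],[0,0,0.05,0],[0,0,0.05,0],[0,0,0.05,0],[0,0,0.05,0]]], "hand": 8.0}}

```text
time: 20.9
tcp_pos: [0.4937, -0.3501, 0.1201]
ee_rot: [0.0, 0.095, 0.995, 0.009]
wrist_force: [0.3, -0.3, 0.4]
opening: 0.937
```

```bash
python3 - <<'E'
from h import *
go(.6133,.088,.26)
E
```

```text
t 20.9 yaw 169.06 tcp [ 0.4937 -0.3501  0.1201] F [ 0.3 -0.3  0.4] open 0.937 -> shift cm [ -3.42  45.52 -13.22]
```

>>> {"api": "move_arm", "payload": {"commands": [[[0,0,-1.5,0],[0,0,-5,0],[0,0.2,-9,0],[-0.2,3,-12,0],[-0.5,6.5,-13.2,0],[-0.8,10.5,-13.2,0],[-1.1,14.5,-13.2,0],[-1.4,18.5,-13.2,0],[-1.7,22.5,-13.2,0],[-2,26.5,-13.2,0]]]}}

```text
time: 21.9
tcp_pos: [0.5635, -0.0944, 0.2568]
ee_rot: [0.0, 0.095, 0.995, 0.009]
wrist_force: [0.4, 0.1, -0.4]
opening: 0.938
```

>>> {"api": "move_arm", "payload": {"commands": [[[-0.3,4,0,0],[-0.6,8,0,0],[-0.9,12,0,0],[-1.2,15.5,0,0],[-1.3,18,0,0],[-1.4,19,0,0],[-1.4,19,0,0],[-1.4,19,0,0]]]}}

```text
time: 22.7
tcp_pos: [0.613, 0.0872, 0.2597]
ee_rot: [0.0, 0.095, 0.995, 0.008]
wrist_force: [-0.2, -0.7, -0.2]
opening: 0.935
```

```bash
python3 - <<'E'
from h import *
p=robot.read_camera("wrist"); cv2.imwrite("pics/w6.png",p["color"])
print(proj(p,[(.6133,.088,.142),(.601,.0225,.05)]).round())
g=cv2.cvtColor(p["color"],cv2.COLOR_BGR2GRAY); print([robot.boxes_of(p,q)[:1] for q in ["tall_bottle","sample_jar"]])
go(.6133,.088,.137)
E
```

```text
[[277. 223.]
 [213. 194.]]
[[{'bbox': [254.3, 170.0, 305.0, 245.8], 'p': 0.91}], [{'bbox': [2.1, 188.5, 74.0, 239.1], 'p': 0.63}]]
t 22.9 yaw 168.97 tcp [0.613  0.0866 0.2599] F [ 0.2 -0.4 -0.4] open 0.935 -> shift cm [-1.000e-02 -6.000e-02  1.229e+01]
```

View pics/w6.png

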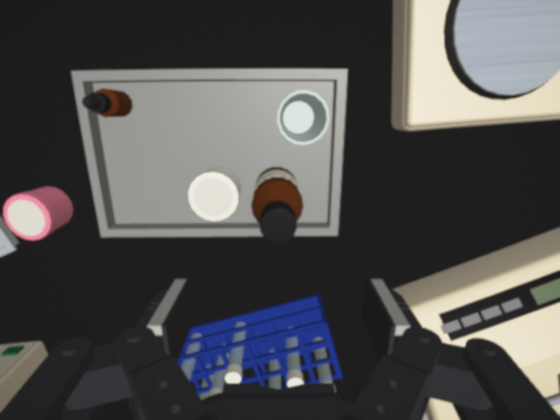

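The tall cap is at (277,224) and the jar lid at (213,195), both as predicted. Descending on the cap.

>>> {"api": "move_arm", "payload": {"commands": [[[0,0,1.5,0],[0,0,4,0],[0,-0.1,6.5,0],[0,-0.1,9,0],[0,-0.1,11,0],[0,-0.1,12,0],[0,-0.1,12.3,0],[0,-0.1,12.3,0]]]}}

```text
time: 23.65
tcp_pos: [0.6134, 0.0885, 0.1372]
ee_rot: [0.0, 0.096, 0.995, 0.009]
wrist_force: [0.6, 0.3, 1.0]
opening: 0.941
```

>>> {"api": "move_arm", "payload": {"commands": [[[0,0,0,0],[0,0,0,0],[0,0,0,0],[0,0,0,0],[0,0,0,0],[0,0,0,0],[0,0,0,0],[0,0,0,0],[0,0,0,0]]], "hand": 2.2, "force": 30}}

```text
time: 24.55
tcp_pos: [0.6134, 0.0889, 0.1374]
ee_rot: [0.001, 0.095, 0.995, 0.008]
wrist_force: [-1.5, -1.7, 5.8]
opening: 0.341
```

```bash
python3 - <<'E'
from h import *
go(.411,-.366,.29)
go(.6135,.088,.29)
E
```

```text
t 24.6 yaw 169.06 tcp [0.6134 0.0889 0.1374] F [-1.5 -1.7  5.8] open 0.341 -> shift cm [ 11.24 -48.23 -16.08]
t 24.6 yaw 169.06 tcp [0.6134 0.0889 0.1374] F [-1.5 -1.7  5.8] open 0.341 -> shift cm [ -0.02   0.18 -15.26]
```

>>> {"api": "move_arm", "payload": {"commands": [[[0,0,-0.5,0],[0,0,-1.5,0],[0,0.1,-3.5,0],[0,0.1,-6.5,0],[0,0.2,-9.5,0],[0,0.2,-12.5,0],[0,0.2,-14.5,0],[0.2,-0.6,-15.3,0],[0.7,-3,-15.3,0],[1.5,-6.5,-15.3,0]]]}}

```text
time: 25.55
tcp_pos: [0.5854, 0.0254, 0.288]
ee_rot: [-0.0, 0.094, 0.996, 0.009]
wrist_force: [0.6, -1.0, -2.1]
opening: 0.343
```

>>> {"api": "move_arm", "payload": {"commands": [[[1,-4,0,0],[1.9,-8,0,0],[2.8,-12,0,0],[3.7,-16,0,0],[4.6,-20,0,0],[5.5,-24,0,0],[6.4,-28,0,0],[7.3,-32,0,0],[8.2,-35.5,0,0],[9,-38.5,0,0]]]}}

```text
time: 26.55
tcp_pos: [0.4226, -0.3371, 0.2815]
ee_rot: [-0.0, 0.096, 0.995, 0.009]
wrist_force: [0.2, -0.3, -2.3]
opening: 0.341
```

>>> {"api": "move_arm", "payload": {"commands": [[[0.4,-1.5,0,0],[0.7,-2.7,0,0],[0.7,-3.2,0,0],[0.7,-3.2,0,0],[0.7,-3.2,0,0]]]}}

```text
time: 27.05
tcp_pos: [0.4119, -0.3647, 0.2817]
ee_rot: [0.0, 0.095, 0.995, 0.009]
wrist_force: [-0.2, 0.9, -2.0]
opening: 0.341
```

```bash
python3 - <<'E'
from h import *
go(.411,-.366,.1385)
p=robot.read_camera("wrist"); cv2.imwrite("pics/w7.png",p["color"])
E
```

```text
t 27.1 yaw 169.11 tcp [ 0.4119 -0.3647  0.2817] F [-0.2  0.9 -2. ] open 0.341 -> shift cm [ 0.05 -0.39 14.32]
```

View pics/w7.png

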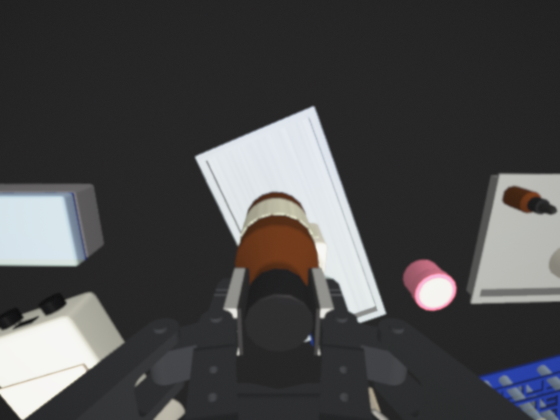

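The tall bottle is held upright over the near end of the steel tray, with the square bottle behind it. Lowering.

>>> {"api": "move_arm", "payload": {"commands": [[[0,0,1.5,0],[0,-0.1,4,0],[0,-0.1,7,0],[0,-0.2,10,0],[0,-0.3,12.2,0],[0,-0.4,13.4,0],[0,-0.4,14,0],[0,-0.4,14.2,0],[0,-0.4,14.3,0],[0,-0.4,14.3,0]]]}}

```text
time: 28.1
tcp_pos: [0.4113, -0.3673, 0.1394]
ee_rot: [0.001, 0.095, 0.995, 0.008]
wrist_force: [-0.1, 0.0, -1.8]
opening: 0.343
```

>>> {"api": "move_arm", "payload": {"commands": [[[0,0,0.05,0],[0,0,0.1,0],[0,0,0.1,0]]]}}

```text
time: 28.4
tcp_pos: [0.411, -0.3671, 0.1378]
ee_rot: [0.0, 0.095, 0.995, 0.008]
wrist_force: [0.2, 0.1, -2.7]
opening: 0.34
```

>>> {"api": "move_arm", "payload": {"commands": [[[0,0,0.05,0],[0,0,0.1,0],[0,0,0.1,0]]]}}

```text
time: 28.7
tcp_pos: [0.4112, -0.3672, 0.1374]
ee_rot: [0.001, 0.095, 0.995, 0.008]
wrist_force: [-1.0, 2.0, 5.5]
opening: 0.341
```

Contact. Releasing and returning to the jar.

>>> {"api": "move_arm", "payload": {"commands": [[[0,0,0,0],[0,0,0,0],[0,0,0,0],[0,0,0,0],[0,0,0,0],[0,0,0,0],[0,0,0,0]]], "hand": 8.0}}

```text
time: 29.4
tcp_pos: [0.411, -0.367, 0.1366]
ee_rot: [0.0, 0.095, 0.995, 0.009]
wrist_force: [-0.2, -0.2, 0.5]
opening: 0.933
```

```bash
python3 - <<'E'
from h import *
go(.601,.0225,.22)
E
```

```text
t 29.4 yaw 169.06 tcp [ 0.411  -0.367   0.1366] F [-0.2 -0.2  0.5] open 0.933 -> shift cm [-11.25  41.99  -7.64]
```

>>> {"api": "move_arm", "payload": {"commands": [[[0,0,-1.5,0],[0,0,-5,0],[-0.3,1,-8,0],[-1.1,4,-8,0],[-2.2,8,-8,0],[-3.3,12,-8,0],[-4.4,16,-8,0],[-5.5,20,-8,0],[-6.6,24,-8,0],[-7.7,28,-8,0]]]}}

```text
time: 30.4
tcp_pos: [0.5401, -0.1065, 0.2215]
ee_rot: [0.0, 0.095, 0.995, 0.009]
wrist_force: [-0.0, -0.3, 0.9]
opening: 0.936
```

>>> {"api": "move_arm", "payload": {"commands": [[[-1,4,0,0],[-2,8,0,0],[-3,11.5,0,0],[-3.5,13.7,0.3,0],[-3.5,14,0.3,0],[-3.5,14,0.3,0],[-3.5,14,0.3,0]]]}}

```text
time: 31.1
tcp_pos: [0.6002, 0.0219, 0.2207]
ee_rot: [0.0, 0.096, 0.995, 0.008]
wrist_force: [-0.2, -0.4, 0.3]
opening: 0.937
```

```bash
python3 - <<'E'
from h import *
p=robot.read_camera("wrist"); t=robot.read_camera("top")
cv2.imwrite("pics/w8.png",cv2.hconcat([p["color"][:,130:500],cv2.resize(t["color"][150:330,340:480],None,fx=420/180,fy=420/180)]))
print(proj(p,[(.601,.0225,.05)]).round(), np.round(robot.boxes_of(p,"sample_jar")[0]["bbox"]))
go(.601,.0225,.05)
E
```

```text
[[276. 205.]] [ 38. 196. 112. 251.]
t 31.2 yaw 168.97 tcp [0.6003 0.0217 0.2209] F [ 0.5 -0.5  0.8] open 0.94 -> shift cm [-0.07 -0.19 17.09]
```

View pics/w8.png

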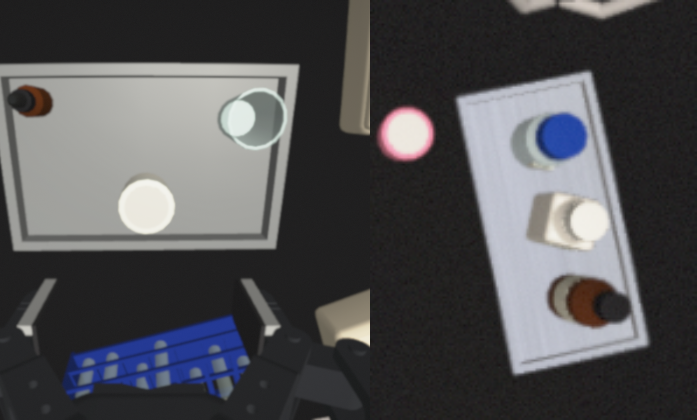

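All three bottles stand upright in the steel tray. The jar lid is at (277,206), as predicted. Going down on it.

>>> {"api": "move_arm", "payload": {"commands": [[[0,0,2,0],[0,0,5,0],[-0.1,-0.1,8.5,0],[-0.1,-0.1,11.5,0],[-0.1,-0.2,14,0],[-0.1,-0.2,15.8,0],[-0.1,-0.2,16.9,0],[-0.1,-0.2,17.3,0],[-0.1,-0.2,17.3,0],[-0.1,-0.2,17.3,0]]]}}

```text
time: 32.25
tcp_pos: [0.602, 0.0233, 0.0486]
ee_rot: [0.001, 0.095, 0.995, 0.009]
wrist_force: [-0.6, 0.1, 0.5]
opening: 0.935
```

>>> {"api": "move_arm", "payload": {"commands": [[[0,0,0,0],[0,0,0,0],[0,0,0,0],[0,0,0,0],[0,0,0,0],[0,0,0,0],[0,0,0,0],[0,0,0,0]]], "hand": 4.6, "force": 30}}

```text
time: 33.05
tcp_pos: [0.6019, 0.0235, 0.0486]
ee_rot: [0.001, 0.095, 0.995, 0.009]
wrist_force: [-1.3, -0.3, 6.7]
opening: 0.618
```

```bash
python3 - <<'E'
from h import *
go(.601,.0225,.18)
go(.497,.325,.18)
E
```

```text
t 33.0 yaw 169.07 tcp [0.6019 0.0235 0.0486] F [-1.3 -0.3  6.7] open 0.618 -> shift cm [  0.06   0.11 -13.14]
t 33.0 yaw 169.07 tcp [0.6019 0.0235 0.0486] F [-1.3 -0.3  6.7] open 0.618 -> shift cm [ 16.01  27.83 -12.67]
```

>>> {"api": "move_arm", "payload": {"commands": [[[0,0,-0.5,0],[0,0,-1.5,0],[0,0.1,-3.5,0],[0,0.1,-6.5,0],[0,0.2,-9.5,0],[0,0.2,-12,0],[0.5,1,-13.1,0],[1.7,3,-13.1,0],[3.5,6,-13.1,0],[5.5,9.5,-13.1,0]]]}}

```text
time: 34.05
tcp_pos: [0.5644, 0.1257, 0.18]
ee_rot: [-0.0, 0.096, 0.995, 0.009]
wrist_force: [0.7, 0.1, -0.3]
opening: 0.62
```

```bash
python3 - <<'E'
from h import *
go(.497,.325,.18)
for src in ("w",):
    w=robot.read_camera("wrist"); cv2.imwrite("pics/w9.png",w["color"])
t=robot.read_camera("top")
for nm,p,im in (("top0",t,cv2.imread("pics/top0.png")),("wrist",w,w["color"])):
    hsv=cv2.cvtColor(im,cv2.COLOR_BGR2HSV); b=im.astype(int)
    m=((b[...,0]-b[...,2]>8)&(b[...,0]>110)&(hsv[...,1]<90)).astype(np.uint8)
    m=cv2.morphologyEx(m,2,np.ones((3,3)))
    c0=proj(p,[(.497,.325,.072)])[0]; print(nm,"pred",c0.round(1))
    for c in cv2.findContours(m,0,1)[0]:
        if cv2.contourArea(c)>300 and cv2.pointPolygonTest(c,tuple(map(float,c0)),False)>=0:
            e=cv2.fitEllipse(c); X=back(p,c[:,0],.072)
            A=np.c_[2*X[:,:2],np.ones(len(X))]; s=np.linalg.lstsq(A,(X[:,:2]**2).sum(1),rcond=None)[0]
            r=np.sqrt(s[2]+s[0]**2+s[1]**2); print(nm,e,"world circle",s[:2].round(4),r.round(4),np.abs(np.hypot(*(X[:,:2]-s[:2]).T)-r).max().round(4))
E
```

```text
t 34.0 yaw 168.97 tcp [0.5644 0.1257 0.18  ] F [ 0.7  0.1 -0.3] open 0.62 -> shift cm [10.43 18.27  0.33]
top0 pred [140.6 242.8]
top0 ((139.05516052246094, 243.0574951171875), (46.804649353027344, 49.23709487915039), 10.590106010437012) world circle [0.4966 0.3292] 0.0575 0.0024
wrist pred [545.6  80.3]
wrist ((518.4871215820312, 82.26455688476562), (98.4817886352539, 176.35739135742188), 2.718973159790039) world circle [0.4989 0.3094] 0.0447 0.0195
```

View pics/w9.png

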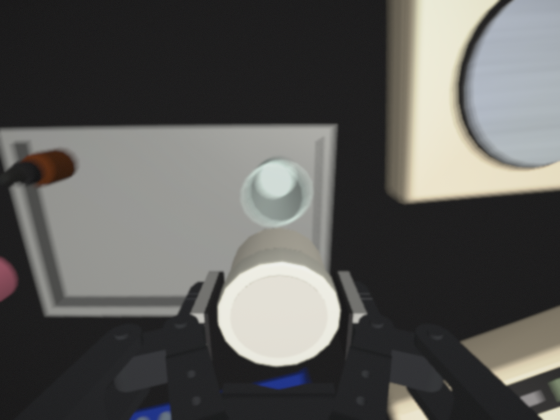

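The jar is held upright in the jaws, with the pan at upper right (530,80). Continuing to a point short of the pan for one more look at its centre.

>>> {"api": "move_arm", "payload": {"commands": [[[2,3.5,0,0],[4,7,0,0],[6,10.5,0,0],[8,14,0,0],[9.5,16.8,0,0],[10.3,18.2,0.2,0],[10.4,18.5,0.2,0],[10.4,18.5,0.2,0],[10.4,18.5,0.2,0]]]}}

```text
time: 35.05
tcp_pos: [0.4986, 0.3253, 0.1814]
ee_rot: [0.0, 0.096, 0.995, 0.008]
wrist_force: [0.0, -0.1, -1.7]
opening: 0.621
```

```bash
python3 - <<'E'
from h import *
go(.497,.327,.1176)
p=robot.read_camera("wrist"); im=p["color"].copy()
a=np.linspace(0,2*np.pi,73)
for cx,cy,col in ((.497,.325,(0,0,255)),(.4966,.3292,(0,255,0))):
    uv=proj(p,np.c_[cx+.06*np.cos(a),cy+.06*np.sin(a),np.full(73,.072)])
    cv2.polylines(im,[np.int32(uv.round())],True,col,1)
cv2.imwrite("pics/w10.png",im)
E
```

```text
t 35.0 yaw 169.0 tcp [0.4986 0.3253 0.1814] F [ 0.  -0.1 -1.7] open 0.621 -> shift cm [0.18 0.03 6.38]
```

View pics/w10.png

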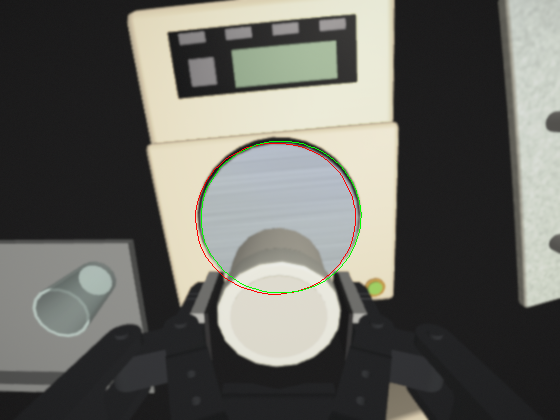

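The green circle (centre 0.4966, 0.329) fits the pan rim, so I'll lower to that.

```bash
python3 -c "
from h import *
go(.4965,.3285,.1176)"
```

```text
t 35.1 yaw 168.98 tcp [0.4987 0.3252 0.1815] F [ 0.6 -0.5 -2. ] open 0.622 -> shift cm [0.27 0.17 6.39]
```

>>> {"api": "move_arm", "payload": {"commands": [[[0.1,0.1,1.2,0],[0.2,0.2,2.7,0],[0.2,0.2,4.2,0],[0.2,0.2,5.3,0],[0.2,0.2,5.9,0],[0.2,0.2,6.2,0],[0.2,0.2,6.3,0],[0.2,0.2,6.3,0],[0.2,0.2,6.3,0]]]}}

```text
time: 36.0
tcp_pos: [0.497, 0.3299, 0.1191]
ee_rot: [0.001, 0.095, 0.995, 0.009]
wrist_force: [0.5, 0.1, -2.0]
opening: 0.618
```

>>> {"api": "move_arm", "payload": {"commands": [[[0,0,0.05,0],[0,0,0.1,0],[0,0,0.1,0]]]}}

```text
time: 36.3
tcp_pos: [0.4968, 0.3298, 0.1177]
ee_rot: [0.0, 0.095, 0.995, 0.009]
wrist_force: [0.1, 0.7, -0.8]
opening: 0.62
```

>>> {"api": "move_arm", "payload": {"commands": [[[0,0,0.05,0],[0,0,0.1,0],[0,0,0.1,0]]]}}

```text
time: 36.6
tcp_pos: [0.4968, 0.3298, 0.1166]
ee_rot: [0.0, 0.095, 0.995, 0.009]
wrist_force: [-0.4, 0.1, 0.1]
opening: 0.622
```

>>> {"api": "move_arm", "payload": {"commands": [[[0,0,0.05,0],[0,0,0.05,0],[0,0,0.05,0]]]}}

```text
time: 36.9
tcp_pos: [0.4968, 0.3298, 0.1167]
ee_rot: [0.001, 0.095, 0.995, 0.009]
wrist_force: [-3.1, 0.1, 5.6]
opening: 0.62
```

Contact. Releasing, then lifting clear and heading to the tall bottle.

>>> {"api": "move_arm", "payload": {"commands": [[[0,0,0,0],[0,0,0,0],[0,0,0,0],[0,0,0,0],[0,0,0,0],[0,0,0,0]]], "hand": 8.2}}

```text
time: 37.5
tcp_pos: [0.4968, 0.3298, 0.1161]
ee_rot: [0.0, 0.095, 0.995, 0.009]
wrist_force: [0.8, -0.6, 0.8]
opening: 0.959
```

>>> {"api": "move_arm", "payload": {"commands": [[[0,0,-1,0],[0,0,-3,0],[0,0.1,-6,0],[0,0.1,-9,0],[0,0.1,-12,0],[0,0.1,-13.5,0],[0,0.1,-13.5,0],[0,0.1,-13.5,0]]]}}

```text
time: 38.3
tcp_pos: [0.4966, 0.3285, 0.251]
ee_rot: [0.0, 0.095, 0.995, 0.009]
wrist_force: [0.1, 0.3, 0.5]
opening: 0.958
```

```bash
python3 - <<'E'
from h import *
go(.411,-.367,.25)
p=robot.read_camera("wrist"); im=p["color"].copy()
a=np.linspace(0,2*np.pi,73)
for cx,cy,r,z,col in ((.4966,.3292,.06,.072,(0,255,0)),(.4968,.3298,.027,.118,(0,0,255))):
    cv2.polylines(im,[np.int32(proj(p,np.c_[cx+r*np.cos(a),cy+r*np.sin(a),np.full(73,z)]).round())],True,col,1)
cv2.imwrite("pics/w11.png",im)
E
```

```text
t 38.3 yaw 169.06 tcp [0.4966 0.3285 0.251 ] F [0.1 0.3 0.5] open 0.958 -> shift cm [ -4.8 -69.9  -1.1]
```

View pics/w11.png

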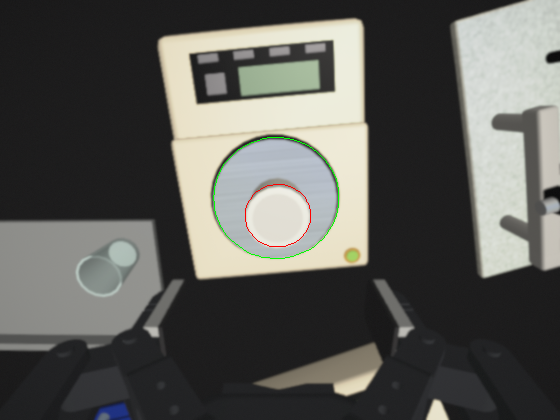

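The jar is upright and centred on the pan (red and green outlines concentric apart from height parallax). Now returning the bottles, tall first.

>>> {"api": "move_arm", "payload": {"commands": [[[-0.1,-1.5,0,0],[-0.4,-5,0,0],[-0.7,-9,0,0],[-1,-13,0,0],[-1.3,-17,-0.2,0],[-1.5,-21,-0.3,0],[-1.8,-25,-0.4,0],[-2,-29,-0.5,0],[-2.3,-33,-0.5,0],[-2.6,-37,-0.6,0]]]}}

```text
time: 39.35
tcp_pos: [0.4505, -0.0415, 0.2499]
ee_rot: [-0.0, 0.095, 0.995, 0.009]
wrist_force: [1.6, 0.5, -0.7]
opening: 0.96
```

>>> {"api": "move_arm", "payload": {"commands": [[[-0.3,-4,0,0],[-0.6,-8,0,0],[-0.8,-12,0,0],[-1.1,-16,0,0],[-1.4,-20,0,0],[-1.6,-24,-0.1,0],[-1.9,-28,-0.3,0],[-2.1,-31,-0.5,0],[-2.2,-32.7,-0.5,0],[-2.2,-32.9,-0.5,0]]]}}

```text
time: 40.35
tcp_pos: [0.4101, -0.3684, 0.2489]
ee_rot: [-0.0, 0.096, 0.995, 0.009]
wrist_force: [0.6, -0.1, -0.0]
opening: 0.959
```

>>> {"api": "move_arm", "payload": {"commands": [[[0,0,0,0],[0,0,0,0],[0,0,0,0]]]}}

```text
time: 40.65
tcp_pos: [0.4114, -0.3658, 0.2504]
ee_rot: [0.0, 0.095, 0.995, 0.009]
wrist_force: [-1.0, 1.4, -0.1]
opening: 0.961
```

```bash
python3 - <<'E'
from h import *
go(.411,-.367,.1372)
p=robot.read_camera("wrist"); cv2.imwrite("pics/w12.png",p["color"])
print(proj(p,[(.411,-.367,.142)]).round())
for b in robot.boxes_of(p,"tall_bottle")[:2]: print(b)
E
```

```text
t 40.6 yaw 169.14 tcp [ 0.4114 -0.3658  0.2504] F [-1.   1.4 -0.1] open 0.961 -> shift cm [ 0.   -0.32 11.31]
[[275. 226.]]
{'bbox': [249.1, 168.6, 301.5, 250.7], 'p': 0.73}
```

View pics/w12.png

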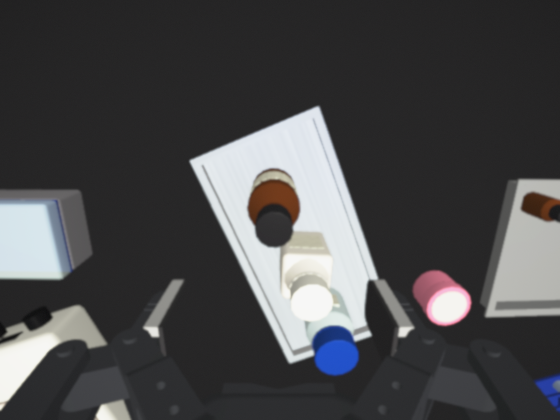

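The tall cap is at (274,228), where expected, and the other two bottles are upright.

>>> {"api": "move_arm", "payload": {"commands": [[[0,0,1.5,0],[0,-0.1,4,0],[0,-0.1,6.5,0],[0,-0.2,8.7,0],[0,-0.3,10.2,0],[0,-0.3,11,0],[0,-0.3,11.3,0],[0,-0.3,11.3,0]]]}}

```text
time: 41.55
tcp_pos: [0.411, -0.3679, 0.1374]
ee_rot: [0.0, 0.095, 0.995, 0.008]
wrist_force: [-0.3, 0.2, 0.1]
opening: 0.958
```

>>> {"api": "move_arm", "payload": {"commands": [[[0,0,0,0],[0,0,0,0],[0,0,0,0],[0,0,0,0],[0,0,0,0],[0,0,0,0],[0,0,0,0],[0,0,0,0],[0,0,0,0]]], "hand": 2.2, "force": 30}}

```text
time: 42.45
tcp_pos: [0.411, -0.3683, 0.1376]
ee_rot: [0.001, 0.095, 0.995, 0.008]
wrist_force: [-1.2, 0.1, 5.4]
opening: 0.339
```

```bash
python3 - <<'E'
from h import *
go(.411,-.367,.29);go(.6134,.0885,.29)
E
```

```text
t 42.5 yaw 169.06 tcp [ 0.411  -0.3683  0.1376] F [-1.2  0.1  5.4] open 0.339 -> shift cm [  0.02   0.38 -15.24]
t 42.5 yaw 169.06 tcp [ 0.411  -0.3683  0.1376] F [-1.2  0.1  5.4] open 0.339 -> shift cm [-11.2   48.93 -14.45]
```

>>> {"api": "move_arm", "payload": {"commands": [[[0,0,-0.5,0],[0,0,-1.5,0],[0,0.1,-3.5,0],[0,0.1,-6.5,0],[0,0.2,-9.5,0],[0,0.2,-12.5,0],[0,0.3,-14.5,0],[-0.2,1.2,-15.2,0],[-0.7,3.5,-15.2,0],[-1.5,7,-15.2,0]]]}}

```text
time: 43.45
tcp_pos: [0.4383, -0.3045, 0.2896]
ee_rot: [-0.0, 0.097, 0.995, 0.009]
wrist_force: [0.6, -1.0, -2.2]
opening: 0.342
```

>>> {"api": "move_arm", "payload": {"commands": [[[-0.9,4,0,0],[-1.8,8,0.1,0],[-2.8,12,0.2,0],[-3.7,16,0.3,0],[-4.6,20,0.4,0],[-5.5,24,0.5,0],[-6.5,28,0.6,0],[-7.4,32,0.7,0],[-8.3,35.8,0.7,0],[-9,38.8,0.7,0]]]}}

```text
time: 44.45
tcp_pos: [0.6005, 0.0621, 0.2889]
ee_rot: [-0.001, 0.095, 0.995, 0.009]
wrist_force: [0.6, -0.1, -1.6]
opening: 0.341
```

>>> {"api": "move_arm", "payload": {"commands": [[[-0.4,1.8,0,0],[-0.6,2.8,0,0],[-0.7,3.1,0,0],[-0.7,3.1,0,0],[-0.7,3.1,0,0]]]}}

```text
time: 44.95
tcp_pos: [0.613, 0.0872, 0.2905]
ee_rot: [0.0, 0.096, 0.995, 0.008]
wrist_force: [-0.2, 0.8, -2.0]
opening: 0.343
```

```bash
python3 - <<'E'
from h import *
go(.6134,.0887,.1385)
E
```

```text
t 45.0 yaw 168.99 tcp [0.613  0.0872 0.2905] F [-0.2  0.8 -2. ] open 0.343 -> shift cm [-0.02 -0.1  15.2 ]
```

>>> {"api": "move_arm", "payload": {"commands": [[[0,0,1.5,0],[0,0,4.5,0],[0,-0.1,8,0],[0,-0.1,11,0],[0,-0.1,13.3,0],[0,-0.1,14.4,0],[0,-0.1,14.9,0],[0,-0.1,15.1,0],[0,-0.1,15.2,0],[0,-0.1,15.2,0]]]}}

```text
time: 45.95
tcp_pos: [0.6138, 0.0899, 0.1393]
ee_rot: [0.001, 0.095, 0.995, 0.009]
wrist_force: [0.5, 1.1, -2.2]
opening: 0.342
```

>>> {"api": "move_arm", "payload": {"commands": [[[0,0,0.05,0],[0,0,0.1,0],[0,0,0.1,0]]]}}

```text
time: 46.25
tcp_pos: [0.6136, 0.09, 0.1377]
ee_rot: [0.001, 0.095, 0.995, 0.009]
wrist_force: [-0.0, 0.5, 0.6]
opening: 0.339
```

>>> {"api": "move_arm", "payload": {"commands": [[[0,-0.05,0.03,0],[0,-0.1,0.05,0],[0,-0.1,0.05,0]]]}}

```text
time: 46.55
tcp_pos: [0.6137, 0.0894, 0.1377]
ee_rot: [0.001, 0.095, 0.995, 0.009]
wrist_force: [-0.9, 2.7, 5.3]
opening: 0.34
```

>>> {"api": "move_arm", "payload": {"commands": [[[0,0,0,0],[0,0,0,0],[0,0,0,0],[0,0,0,0],[0,0,0,0],[0,0,0,0],[0,0,0,0]]], "hand": 8.0}}

```text
time: 47.25
tcp_pos: [0.6132, 0.0889, 0.1368]
ee_rot: [0.0, 0.095, 0.995, 0.009]
wrist_force: [0.0, -1.1, 0.5]
opening: 0.937
```

```bash
python3 - <<'E'
from h import *
go(.494,-.350,.25)
E
```

```text
t 47.2 yaw 169.06 tcp [0.6132 0.0889 0.1368] F [ 0.  -1.1  0.5] open 0.937 -> shift cm [  3.38 -45.16 -12.09]
```

>>> {"api": "move_arm", "payload": {"commands": [[[0,0,-1.5,0],[0,0,-5,0],[0,0,-9,0],[0.2,-2.5,-11.5,0],[0.5,-6,-12,0],[0.8,-10,-12,0],[1.1,-14,-12,0],[1.4,-18,-12,0],[1.7,-22,-12,0],[2,-26,-12,0]]]}}

```text
time: 48.25
tcp_pos: [0.5433, -0.166, 0.2525]
ee_rot: [0.0, 0.095, 0.995, 0.008]
wrist_force: [1.1, 0.1, -0.5]
opening: 0.935
```

>>> {"api": "move_arm", "payload": {"commands": [[[0.3,-4,0,0],[0.6,-8,0,0],[0.9,-12,0,0],[1.2,-15.5,0,0],[1.3,-18,0,0],[1.4,-19.1,0,0],[1.4,-19.2,0,0],[1.4,-19.2,0,0],[1.4,-19.2,0,0]]]}}

```text
time: 49.15
tcp_pos: [0.4942, -0.3491, 0.2493]
ee_rot: [0.0, 0.095, 0.995, 0.009]
wrist_force: [-0.5, 0.5, -0.0]
opening: 0.939
```

```bash
python3 - <<'E'
from h import *
go(.494,-.350,.1205)
p=robot.read_camera("wrist")
print(proj(p,[(.494,-.350,.124)]).round(),robot.boxes_of(p,"square_bottle")[:1])
im=p["color"]; u,v=map(int,proj(p,[(.494,-.350,.124)])[0])
g=cv2.medianBlur(cv2.cvtColor(im,6),3)[v-60:v+60,u-60:u+60]
print(cv2.HoughCircles(g,cv2.HOUGH_GRADIENT,1,30,param1=80,param2=12,minRadius=16,maxRadius=28))
E
```

```text
t 49.1 yaw 169.13 tcp [ 0.4942 -0.3491  0.2493] F [-0.5  0.5 -0. ] open 0.939 -> shift cm [-1.000e-02 -3.200e-01  1.288e+01]
[[275. 219.]] [{'bbox': [245.9, 168.5, 305.1, 240.5], 'p': 0.67}]
[[[60.5 60.5 22.8]
  [86.5 93.5 22.9]]]
```

The cap circle is where it was left (Hough 60.5,60.5 in the crop, against an expected 60,60). Gripping it at the same height.

>>> {"api": "move_arm", "payload": {"commands": [[[0,0,1.5,0],[0,-0.1,4,0],[0,-0.1,7,0],[0,-0.2,9.7,0],[0,-0.3,11.5,0],[0,-0.3,12.5,0],[0,-0.3,12.9,0],[0,-0.3,12.9,0]]]}}

```text
time: 50.05
tcp_pos: [0.4938, -0.3509, 0.1203]
ee_rot: [0.0, 0.095, 0.995, 0.009]
wrist_force: [-0.1, -0.5, -0.0]
opening: 0.937
```

>>> {"api": "move_arm", "payload": {"commands": [[[0,0,0,0],[0,0,0,0],[0,0,0,0],[0,0,0,0],[0,0,0,0],[0,0,0,0],[0,0,0,0],[0,0,0,0]]], "hand": 3.0, "force": 30}}

```text
time: 50.85
tcp_pos: [0.4938, -0.3513, 0.1209]
ee_rot: [0.001, 0.095, 0.995, 0.008]
wrist_force: [-1.0, 1.2, 5.8]
opening: 0.437
```

```bash
python3 - <<'E'
from h import *
go(.494,-.350,.26);go(.5347,.0340,.26)
E
```

```text
t 50.9 yaw 169.06 tcp [ 0.4938 -0.3513  0.1209] F [-1.   1.2  5.8] open 0.437 -> shift cm [ -0.     0.36 -13.91]
t 50.9 yaw 169.06 tcp [ 0.4938 -0.3513  0.1209] F [-1.   1.2  5.8] open 0.437 -> shift cm [  3.29  38.83 -13.28]
```

>>> {"api": "move_arm", "payload": {"commands": [[[0,0,-0.5,0],[0,0,-1.5,0],[0,0.1,-3.5,0],[0,0.1,-6,0],[0,0.2,-8.5,0],[0,0.2,-11,0],[0,0.3,-13,0],[0.1,1.3,-13.9,0],[0.3,3.5,-13.9,0],[0.6,7,-13.9,0]]]}}

```text
time: 51.85
tcp_pos: [0.5003, -0.2835, 0.2598]
ee_rot: [0.0, 0.096, 0.995, 0.009]
wrist_force: [0.5, 0.1, -1.2]
opening: 0.433
```

>>> {"api": "move_arm", "payload": {"commands": [[[0.4,4,0,0],[0.7,8,0.1,0],[1,12,0.2,0],[1.4,16,0.3,0],[1.7,20,0.4,0],[2,24,0.5,0],[2.3,27.5,0.6,0],[2.6,30.3,0.6,0],[2.7,31.7,0.6,0],[2.7,31.8,0.6,0]]]}}

```text
time: 52.85
tcp_pos: [0.5341, 0.0355, 0.2596]
ee_rot: [0.0, 0.094, 0.996, 0.009]
wrist_force: [-0.7, -0.5, -2.1]
opening: 0.436
```

>>> {"api": "move_arm", "payload": {"commands": [[[0,0,0,0],[0,0,0,0],[0,0,0,0]]]}}

```text
time: 53.15
tcp_pos: [0.5344, 0.0328, 0.2597]
ee_rot: [0.0, 0.096, 0.995, 0.008]
wrist_force: [-0.6, -0.1, -1.6]
opening: 0.437
```

```bash
python3 - <<'E'
from h import *
go(.5347,.0340,.1220)
E
```

```text
t 53.1 yaw 168.98 tcp [0.5344 0.0328 0.2597] F [-0.6 -0.1 -1.6] open 0.437 -> shift cm [-0.02 -0.11 13.77]
```

>>> {"api": "move_arm", "payload": {"commands": [[[0,0,1.5,0],[0,0,4.5,0],[0,-0.1,7.5,0],[0,-0.1,10,0],[0,-0.2,12,0],[0,-0.2,13.1,0],[0,-0.2,13.5,0],[0,-0.2,13.7,0],[0,-0.2,13.8,0],[0,-0.2,13.8,0]]]}}

```text
time: 54.15
tcp_pos: [0.5347, 0.0341, 0.1224]
ee_rot: [0.001, 0.095, 0.995, 0.009]
wrist_force: [-0.2, -0.3, -2.0]
opening: 0.432
```

>>> {"api": "move_arm", "payload": {"commands": [[[0,0,0.05,0],[0,0,0.1,0],[0,0,0.1,0]]]}}

```text
time: 54.45
tcp_pos: [0.5345, 0.0342, 0.121]
ee_rot: [0.001, 0.095, 0.995, 0.009]
wrist_force: [0.1, 0.5, 0.3]
opening: 0.434
```

>>> {"api": "move_arm", "payload": {"commands": [[[0,0,0.05,0],[0,0,0.05,0]]]}}

```text
time: 54.65
tcp_pos: [0.5347, 0.0343, 0.1209]
ee_rot: [0.001, 0.095, 0.995, 0.009]
wrist_force: [-1.4, 1.1, 3.7]
opening: 0.431
```

>>> {"api": "move_arm", "payload": {"commands": [[[0,0,0,0],[0,0,0,0],[0,0,0,0],[0,0,0,0],[0,0,0,0],[0,0,0,0],[0,0,0,0]]], "hand": 8.0}}

```text
time: 55.35
tcp_pos: [0.5344, 0.0342, 0.1202]
ee_rot: [0.0, 0.095, 0.995, 0.009]
wrist_force: [0.2, -0.6, -0.3]
opening: 0.937
```

```bash
python3 - <<'E'
from h import *
go(.577,-.3345,.24)
E
```

```text
t 55.4 yaw 169.06 tcp [0.5344 0.0342 0.1202] F [ 0.2 -0.6 -0.3] open 0.937 -> shift cm [-11.17 -35.18 -12.6 ]
```

>>> {"api": "move_arm", "payload": {"commands": [[[0,0,-1.5,0],[0,0,-5,0],[0,0,-9,0],[-0.7,-2.5,-12,0],[-1.9,-6,-12.5,0],[-3.1,-10,-12.5,0],[-4.4,-14,-12.5,0],[-5.7,-18,-12.5,0],[-7,-22,-12.5,0],[-8.2,-26,-12.5,0]]]}}

```text
time: 56.35
tcp_pos: [0.5652, -0.2405, 0.2406]
ee_rot: [0.0, 0.095, 0.995, 0.009]
wrist_force: [-0.1, 0.0, 0.3]
opening: 0.94
```

>>> {"api": "move_arm", "payload": {"commands": [[[-1.2,-3.7,0,0],[-2.2,-7,0,0],[-2.9,-8.9,0,0],[-3,-9.2,0,0],[-3,-9.2,0,0],[-3,-9.2,0,0]]]}}

```text
time: 56.95
tcp_pos: [0.5772, -0.3338, 0.2391]
ee_rot: [0.0, 0.095, 0.995, 0.009]
wrist_force: [0.1, 0.3, 0.1]
opening: 0.934
```

```bash
python3 - <<'E'
from h import *
go(.577,-.3345,.1025)
p=robot.read_camera("wrist"); im=p["color"].astype(int)
b=((im[...,0]-im[...,2]>70)&(im[...,0]>120)).astype(np.uint8); u,v=map(int,proj(p,[(.577,-.3345,.104)])[0]); k=np.zeros_like(b);k[v-50:v+50,u-50:u+50]=1
c,r=cv2.minEnclosingCircle(max(cv2.findContours(b*k,0,1)[0],key=cv2.contourArea)); print(u,v,c,r,back(p,[c],.102))
E
```

```text
t 57.0 yaw 169.09 tcp [ 0.5772 -0.3338  0.2391] F [0.1 0.3 0.1] open 0.934 -> shift cm [-1.000e-02 -3.100e-01  1.366e+01]
275 215 (275.70904541015625, 213.84463500976562) 28.54654884338379 [[ 0.576342  -0.3337617  0.102    ]]
```

The blue cap is where expected.

>>> {"api": "move_arm", "payload": {"commands": [[[0,0,1.5,0],[0,-0.1,4,0],[0,-0.1,7,0],[0,-0.2,10,0],[0,-0.3,12.2,0],[0,-0.3,13.2,0],[0,-0.3,13.7,0],[0,-0.3,13.7,0]]]}}

```text
time: 57.8
tcp_pos: [0.5772, -0.335, 0.1025]
ee_rot: [0.0, 0.095, 0.995, 0.008]
wrist_force: [0.4, -0.4, -0.5]
opening: 0.936
```

>>> {"api": "move_arm", "payload": {"commands": [[[0,0,0,0],[0,0,0,0],[0,0,0,0],[0,0,0,0],[0,0,0,0],[0,0,0,0],[0,0,0,0],[0,0,0,0]]], "hand": 4.0, "force": 30}}

```text
time: 58.6
tcp_pos: [0.5774, -0.3356, 0.1032]
ee_rot: [0.001, 0.095, 0.995, 0.008]
wrist_force: [-0.3, 0.7, 6.7]
opening: 0.529
```

```bash
python3 - <<'E'
from h import *
go(.577,-.3345,.2424);go(.5884,-.0463,.2424)
E
```

```text
t 58.6 yaw 169.06 tcp [ 0.5774 -0.3356  0.1032] F [-0.3  0.7  6.7] open 0.529 -> shift cm [  0.05   0.33 -13.91]
t 58.6 yaw 169.06 tcp [ 0.5774 -0.3356  0.1032] F [-0.3  0.7  6.7] open 0.529 -> shift cm [  4.4   28.84 -13.45]
```

>>> {"api": "move_arm", "payload": {"commands": [[[0,0,-0.5,0],[0,0,-1.5,0],[0,0.1,-3.5,0],[0,0.1,-6,0],[0,0.2,-8.5,0],[0,0.2,-11,0],[0,0.3,-13,0],[0.1,1.2,-13.9,0],[0.5,3.5,-13.9,0],[1,7,-13.9,0]]]}}

```text
time: 59.6
tcp_pos: [0.5798, -0.2672, 0.2418]
ee_rot: [0.0, 0.096, 0.995, 0.009]
wrist_force: [1.0, 1.2, -2.0]
opening: 0.532
```

>>> {"api": "move_arm", "payload": {"commands": [[[0.6,4,0,0],[1.2,8,0.1,0],[1.8,12,0.2,0],[2.4,15.5,0.3,0],[2.9,18.5,0.4,0],[3.2,20.6,0.4,0],[3.4,21.7,0.4,0],[3.4,21.8,0.4,0],[3.4,21.8,0.4,0],[3.4,21.8,0.4,0]]]}}

```text
time: 60.6
tcp_pos: [0.5881, -0.0476, 0.2418]
ee_rot: [0.0, 0.096, 0.995, 0.008]
wrist_force: [-0.1, 0.0, -1.6]
opening: 0.525
```

```bash
python3 - <<'E'
from h import *
go(.5884,-.0463,.1045)
E
```

```text
t 60.6 yaw 169.0 tcp [ 0.5881 -0.0476  0.2418] F [-0.1  0.  -1.6] open 0.525 -> shift cm [-0.02 -0.1  13.73]
```

>>> {"api": "move_arm", "payload": {"commands": [[[0,0,1.5,0],[0,0,4.5,0],[0,-0.1,7.5,0],[0,-0.1,10,0],[0,-0.2,12,0],[0,-0.2,13.1,0],[0,-0.2,13.5,0],[0,-0.2,13.7,0],[0,-0.2,13.7,0],[0,-0.2,13.7,0]]]}}

```text
time: 61.6
tcp_pos: [0.5885, -0.0463, 0.1059]
ee_rot: [0.001, 0.095, 0.995, 0.008]
wrist_force: [-0.4, -0.4, -1.0]
opening: 0.53
```

>>> {"api": "move_arm", "payload": {"commands": [[[0,0,0.05,0],[0,0,0.1,0],[0,0,0.1,0]]]}}

```text
time: 61.9
tcp_pos: [0.5881, -0.0461, 0.1041]
ee_rot: [0.0, 0.095, 0.995, 0.009]
wrist_force: [-0.8, 0.5, -1.0]
opening: 0.529
```

>>> {"api": "move_arm", "payload": {"commands": [[[0,0,0.05,0],[0,0,0.1,0],[0,0,0.1,0]]]}}

```text
time: 62.2
tcp_pos: [0.5883, -0.0462, 0.1033]
ee_rot: [0.001, 0.095, 0.995, 0.009]
wrist_force: [-0.5, 1.8, 2.8]
opening: 0.53
```

Contact. Releasing, lifting, and moving off for a clear check.

>>> {"api": "move_arm", "payload": {"commands": [[[0,0,0.03,0],[0,0,0.03,0],[0,0,0.03,0],[0,0,0.03,0],[0,0,0.03,0],[0,0,0.03,0],[0,0,0.03,0]]], "hand": 8.0}}

```text
time: 62.9
tcp_pos: [0.5881, -0.0462, 0.1027]
ee_rot: [0.0, 0.095, 0.995, 0.009]
wrist_force: [-0.6, 0.3, 1.1]
opening: 0.933
```

>>> {"api": "move_arm", "payload": {"commands": [[[0,0,-1.5,0],[0,0,-4.5,0],[0,0.1,-8,0],[0,0.2,-12,0],[0,0.2,-16,0],[0,0.2,-20,0],[0,0.2,-22.7,0],[0,0.2,-22.7,0],[0,0.2,-22.7,0],[0,0.2,-22.7,0]]]}}

```text
time: 63.9
tcp_pos: [0.5876, -0.048, 0.3284]
ee_rot: [-0.001, 0.095, 0.995, 0.009]
wrist_force: [0.8, 0.7, -0.4]
opening: 0.939
```

```bash
python3 - <<'E'
from h import *
go(.588,-.046,.329)
p=robot.read_camera("wrist"); cv2.imwrite("pics/w13.png",cv2.resize(cv2.hconcat([cv2.imread("pics/w2.png")[50:240,100:],p["color"][50:240,100:]]),None,fx=.87,fy=.87) if 0 else cv2.vconcat([cv2.imread("pics/w2.png")[60:240],p["color"][60:240]]))
print(proj(p,[(.6133,.088,.142),(.5885,-.046,.104),(.5345,.0338,.124)]).round())
E
```

```text
t 63.9 yaw 169.06 tcp [ 0.5876 -0.048   0.3284] F [ 0.8  0.7 -0.4] open 0.939 -> shift cm [ 0.    0.21 -0.06]
[[414. 199.]
 [277. 191.]
 [347. 128.]]
```

View pics/w13.png

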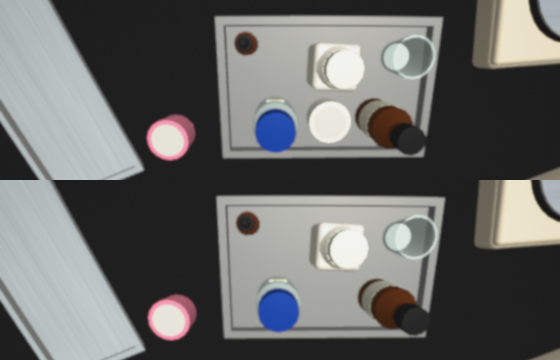

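Compared with the start picture, all bottles, the beaker and the vial look back in place and upright. I'll check shift and rotation numerically (the camera itself is about 2 mm off).

```bash
python3 - <<'E'
from h import *
p=robot.read_camera("wrist"); A=cv2.imread("pics/w2.png",0); B=cv2.cvtColor(p["color"],6)
for n,(x0,y0,x1,y1) in dict(tray=(212,70,238,222),square=(306,98,370,156),tall=(352,155,428,218),glass=(250,153,303,215),beaker=(380,90,440,142),vial=(230,86,262,120)).items():
    a=A[y0:y1,x0:x1]; m=np.array([[1,0,x0+2],[0,1,y0]],np.float32)
    try:
        cc,m=cv2.findTransformECC(a,B,m,1,(3,200,1e-5),None,3)
        c=np.array([(x1-x0)/2,(y1-y0)/2,1]); print(n,round(cc,3),"rot",np.degrees(np.arctan2(m[1,0],m[0,0])).round(1),"shift px",(m@c-c[:2]-[x0,y0]).round(1))
    except cv2.error as e: print(n,"fail")
t=robot.read_camera("top")
for q in ["sample_jar"]: 
    for b in robot.boxes_of(t,q)[:3]:
        u=np.array(b["bbox"]); print(b["p"],u.round(),back(t,[[(u[0]+u[2])/2,(u[1]+u[3])/2]],.118).round(3))
E
```

```text
tray 0.999 rot 0.2 shift px [ 1.5 -0.1]
square 0.997 rot -0.1 shift px [ 3.4 -0.1]
tall 0.985 rot -0.9 shift px [2.7 0.2]
glass 0.999 rot -0.1 shift px [ 2.9 -0.1]
beaker 0.998 rot -0.1 shift px [1.9 0.2]
vial 1.0 rot 0.6 shift px [ 1.7 -0.1]
0.64 [124. 230. 147. 253.] [[0.499 0.322 0.118]]
```

```bash
python3 -c "
from rig import robot
print(robot.sign_off(), robot.state()['time'])"
```

```text
the job is handed in; nothing more can be done
the job is handed in; nothing more can be done
```

The job is done and handed in at about 64 s of the 141 s limit. I moved the glass, square and tall bottles to the steel tray, then set the jar on the balance pan. After that I put the tall, square and glass bottles back where they had stood. Each was gripped by its cap (the jar by its lid) and lowered until the wrist force showed contact, which never read above about 7 N.

**Last checks**
- **Bottles:** matched against the picture from before the first grasp, the bottles sit within about 1–2 px (roughly 1–2 mm) of their original spots once the camera's own shift is allowed for. Rotation is under 1°.
- **Beaker and vial:** these moved with the tray in the picture, so they were not disturbed.
- **Jar:** after release, the wrist view showed it upright and centred on the pan, within about 2 mm.

**Disagreements**
- **Top camera on the jar:** its box put the jar centre about 7 mm off in y. I think this is because the box includes the jar's visible side, so I went with the wrist view.
- **Tool tilt:** joint 6 reached its limit early on, which left the tool tilted by about 1° throughout. All placements still looked upright.

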